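# Pack the carving kit: chisels in the case, lid down, pad plates stacked on top

### The job

Pack the carving kit away. Lay the three chisels in the lanes of the green case in their order of use from left to right as seen from the robot (point, then tooth, then flat), each flat in its own lane with the cutting end towards the hinge, and then lower the lid fully shut. Then stack the polishing pad plates that are here on the closed lid, coarse to fine from the bottom up (yellow, red, blue), cut corners matched so that each skirt sits fully home over the boss beneath it, and leave the wax tin, the stone bird and the masking tape where they are.

Things in the scene. Friction and masses are not known exactly. Their poses are not given: they have to be found in the camera images.
- case: dark green chisel case fixed to the table, 234 (x) x 170 (y) x 30 mm, walls 5 mm; origin at the centre of its underside, x away from the robot to the hinge, y left, z up. Inner floor 5 mm up. Three lanes along x at y = +44 (left), 0, -44 mm, each 32 mm wide between grey blocks 14 mm high, 14 mm long, on the floor at x = -75 and +75 mm; the floor between is clear, with room for fingers
- lid (a joint): hinge of the case's lid, rad: 0 shut, about 1.48 to 1.6 at the start (standing nearly upright), stop at 1.65. A friction hinge: the lid stays where it is left; about 2 to 5 N at its free edge moves it
- lid_hinge (a point): middle of the hinge line at the far rim of the case, 30 mm above the table; the hinge line runs along the case's y
- lid_edge (a point): middle of the lid's free edge on its outer (upper) face, 234 mm from the hinge line; the lid is a green board 8 mm thick, 170 mm wide
- lid_seat (a point): centre of the foot of the grey boss on the lid's outer face, 117 mm from the hinge; lid's axes (when shut: x away from the robot, y left, z up; 38.5 mm above the table). Boss as on the plates: 50 x 104 x 6 mm, long along y, cut corners at +y (left). The lowest plate's underside seats at this height, each further plate 24 mm higher
- chisel_point: steel stone chisel, round shank tapering to a single point, 175 mm long, 15 mm wide; origin under its middle as it lies flat, y along its length with the cutting end at -y, z up; lies 15 mm high; grip the shank across x near the origin (about 15 mm wide)
- chisel_tooth: steel stone chisel, with a toothed blade 25 mm wide at the cutting end, 200 mm long, shank 15 mm wide; origin under its middle as it lies flat, y along its length with the cutting end at -y, z up; lies 15 mm high; grip the shank across x near the origin (about 15 mm wide)
- chisel_flat: steel stone chisel, with a plain flat blade 21 mm wide at the cutting end and a blue band, 190 mm long, shank 15 mm wide in the half at +y, up to 20 mm in the other; origin under its middle as it lies flat, y along its length with the cutting end at -y, z up; lies 15 mm high; grip the shank across x near the origin (about 15 mm wide)
- plate_coarse: yellow plastic pad plate (coarse grit) with black dotted pad on top, 62 (x) x 116 (y) x 30 mm, 110 to 220 g; may be absent. Origin: centre of its underside, z up. The two corners at its +y end are cut at 45 deg (16 mm). Open skirt below: cavity 53 x 107 mm, 19 mm deep. Deck 24 mm above the underside; on it a boss 50 x 104 mm, 6 mm high, same cut corners. Grip the straight sides across x (62 mm)
- plate_medium: red plastic pad plate (medium grit) with black dotted pad on top, 62 (x) x 116 (y) x 30 mm, 110 to 220 g; may be absent. Origin: centre of its underside, z up. The two corners at its +y end are cut at 45 deg (16 mm). Open skirt below: cavity 53 x 107 mm, 19 mm deep. Deck 24 mm above the underside; on it a boss 50 x 104 mm, 6 mm high, same cut corners. Grip the straight sides across x (62 mm)
- plate_fine: blue plastic pad plate (fine grit) with black dotted pad on top, 62 (x) x 116 (y) x 30 mm, 110 to 220 g; may be absent. Origin: centre of its underside, z up. The two corners at its +y end are cut at 45 deg (16 mm). Open skirt below: cavity 53 x 107 mm, 19 mm deep. Deck 24 mm above the underside; on it a boss 50 x 104 mm, 6 mm high, same cut corners. Grip the straight sides across x (62 mm)
- chisel_point_mid (a point): middle of chisel_point, on its long axis, 7.5 mm above what it lies on
- chisel_tooth_mid (a point): middle of chisel_tooth, on its long axis, 7.5 mm above what it lies on
- chisel_flat_mid (a point): middle of chisel_flat, on its long axis, 7.5 mm above what it lies on
- chisel_point_tip (a point): cutting end of chisel_point, on its long axis
- chisel_tooth_tip (a point): cutting end of chisel_tooth, on its long axis
- chisel_flat_tip (a point): cutting end of chisel_flat, on its long axis
- plate_coarse_key (a point): middle of the cut-corner (+y) end of plate_coarse, at deck height. Its skirt drops over the boss below with 1.5 mm play each side (tapered lead); turned the wrong way it stands 6 mm proud
- plate_medium_key (a point): middle of the cut-corner (+y) end of plate_medium, at deck height. Its skirt drops over the boss below with 1.5 mm play each side (tapered lead); turned the wrong way it stands 6 mm proud
- plate_fine_key (a point): middle of the cut-corner (+y) end of plate_fine, at deck height. Its skirt drops over the boss below with 1.5 mm play each side (tapered lead); turned the wrong way it stands 6 mm proud
- wax_tin: round tin 70 mm across, 32 mm high; a bystander, leave it alone
- alabaster_bird: small carved stone bird, 52 x 144 x 61 mm; a bystander, leave it alone
- masking_tape: roll of masking tape lying flat, 102 mm across, 24 mm high; a bystander, leave it alone

How it is judged:
By the outcome, as a careful person would: the job done as asked, in the order asked, and still so for the second after the job is handed in, with the robot touching nothing.
Of plate_coarse, plate_medium, plate_fine only 2 to 3 are there at a start; the rules pass over those that are not, and their reading is None.
At some moment in a run one of chisel_point, chisel_tooth, chisel_flat may be knocked a few centimetres aside while the robot is not near it.
Once in a run the grip may slacken for a moment while it holds something.
It also fails if it takes over 208 s, if anything falls off the work surface, if the arm or the gripper's body presses on something with over 40 N, if the wrist force passes 120 N, or if a joint passes its speed limit or range.

### The arm

A 6-joint arm with a two-finger parallel gripper is mounted at the origin on a cart in front of the work surface, level with it; the furniture and walls round the work are solid. World frame = base frame: x ahead of the robot, y to its left, z up, the work surface at z = 0. Lengths are in mm, angles in rad, forces in N, time in s.
With the tool pointing down it reaches from about 350 to 975 mm from the base axis. Payload 7.1 kg.
Tool frame: the origin (TCP) lies at the very end of the fingers, on their centre line; the grasp point (between the pads) lies 19 mm behind it; z points along the fingers, y is the line along which they close (so a half turn about z gives the same grasp; the last joint's range is limited). The gripper opens to 88 mm and grips with 3 to 60 N. Pads are 20 mm wide; open, the fingers measure 115 mm over their backs; the gripper's body (75 mm by 178 mm) begins 61 mm behind the grasp point.
Start: joints at [1.317, 0.423, 1.63, -0, 1.089, -0.019], TCP at [145.374, 607.841, 222.675] pointing down, gripper open.
Joint ranges: [-3, 3], [-0.9, 2.11], [0.09, 2.58], [-1.31, 4.45], [0.11, 2.69], [-2.54, 2.54]. Speed limits (rad/s): [2.39, 2.39, 3.01, 3.14, 3.14, 3.14].

### API

Orientations are given as a rotation vector (axis times angle).
In Python, from workcell import sensors, imaging, close_job gives the robot as it stands. The module is installed in compiled form; this text tells all that it offers.
- The arm moves only by the tool servo_tool, never from a script. Its argument "steps" is a list of rows, each a list of 3 entries, a list of its own where there are three numbers: the shift along the world's x, y, z in m, then the turn, a rotation vector about the world's x, y, z in degrees, then the opening, from -1 (shut) to 1 (fully open). A call has exactly 8 rows; each row shifts and turns the commanded pose from where the row before left it; what a row does not reach is not made up. A row lasts 1/12 s, in which the tool goes at most 41.7 mm and 7.16 degrees, less where a joint would pass 70% of its speed; a pose out of reach is approached as far as the arm can. A call is refused whole if a number of a shift passes 0.0417 or a number of a turn 7.16, either way. A call with a gripper value outside its range is refused whole. The fingers move at their own pace and stop on an object; the grip force is fixed at half the most. Time passes only in rows, so rows that do not move let the fingers close, or fill a call up. It gives the time, the measured TCP pose, the force, the opening and the grip force at its end, in the units of the state.
- sensors.get_obs(): the state, without advancing time (a new reading comes with each control period).
- imaging.get_image(name): name is "scene" or "top" or "wrist"; returns a dict with "color" (384x512x3 uint8, blue, green, red), "range_z" (384x512 float32, mm along the optical axis (not along the pixel's ray), 0 where there is no reading), "vertical_fov" (degrees; the focal length in pixels is half the picture's height over the tangent of half this angle, whatever the lens; pixels are square), "cx", "cy" (the principal point, pixels), "rvec" (rotation vector, rad) and "tvec" (3), from world to camera coordinates, as OpenCV has them; the wrist camera has in their place "tool_from_camera" (4x4, takes a point from camera to tool coordinates, whose origin is the TCP and whose axes are the flange's). Camera axes: x right, y down, z forward; pixel columns grow to the right and rows downward; lengths in mm; the calibration is good to about 2 mm. A picture is of the moment at which its call begins: read the wrist's pose just before it.
- close_job(): hands the job in; it is judged then, once.
The state is a dict: "t": time; "qpos": joint angles; "qvel": joint speeds; "joint_torque": joint torques, N m; "ee_pos": TCP position; "orientation": TCP orientation; "ft_force": force on the tool from outside, world axes, zero at the start; "moment": the same for the moment, N m; "width": finger opening in mm; "grasp_force": force on a finger pad.
Only numpy, scipy, OpenCV 4.12 (cv2) and the standard library are available. Lean on these libraries where they do the work, as an engineer would, in place of code of your own. Each camera call takes 0.05 s, during which the arm holds its last target. There are 200 camera calls.

## Working session

There is one attempt and no reset: what is moved stays moved. The work goes in short steps, Python scripts to look and compute and a tool call to move; the robot and the scene stay as the last step left them, time stands still between calls to the robot, and variables do not carry over. Pictures are saved under pics/ and viewed, at most 14 in all, crops included, and the job is handed in when it is done.

Besides the shell and the picture viewer there is one more tool, called after "Request:" by a JSON object that holds its "api" and its "payload". servo_tool: Moves the arm, as the interface text tells. Its arguments: {"type":"object","properties":{"steps":{"type":"array"}},"required":["steps"]}

```bash
mkdir -p pics; cat > h.py <<'E'
import numpy as np, cv2
from workcell import sensors, imaging, close_job
from scipy.spatial.transform import Rotation as R
def grab(n):
    o=sensors.get_obs(); im=imaging.get_image(n)
    f=192/np.tan(np.radians(im["vertical_fov"])/2)
    d=im["range_z"]; v,u=np.mgrid[0:384,0:512]
    P=np.stack([(u-im["cx"])/f*d,(v-im["cy"])/f*d,d],-1)
    if "rvec" in im:
        M=R.from_rotvec(np.ravel(im["rvec"])).as_matrix(); t=np.ravel(im["tvec"])
        W=(P-t)@M   # M^T (P-t)
    else:
        T=np.array(im["tool_from_camera"]); Q=P@T[:3,:3].T+T[:3,3]
        W=Q@R.from_rotvec(o["orientation"]).as_matrix().T+np.array(o["ee_pos"])
    W[d==0]=np.nan
    return im["color"],W,o
E
python3 - <<'E'
from h import *
for n in ["top","scene"]:
    c,W,o=grab(n); cv2.imwrite(f"pics/{n}0.png",c); np.save(f"{n}0.npy",W)
    print(n,W[::96,::128].round().tolist())
print(o)
E
```

```text
top [[[1744.0, 1312.0, -745.0], [1729.0, 639.0, -743.0], [1710.0, -30.0, -734.0], [1632.0, -662.0, -632.0]], [[904.0, 834.0, 12.0], [900.0, 413.0, 3.0], [882.0, -10.0, 28.0], [885.0, -434.0, -1.0]], [[569.0, 766.0, 86.0], [577.0, 403.0, 2.0], [569.0, -5.0, 7.0], [563.0, -412.0, 1.0]], [[284.0, 783.0, 13.0], [277.0, 393.0, 5.0], [271.0, 1.0, -5.0], [265.0, -391.0, 1.0]]]
scene [[[-977.0, -641.0, 748.0], [-1611.0, 152.0, 802.0], [36.0, 312.0, 697.0], [-1623.0, 2664.0, 844.0]], [[nan, nan, nan], [-1490.0, 36.0, 146.0], [-1623.0, 1204.0, 33.0], [nan, nan, nan]], [[919.0, -660.0, 336.0], [-1632.0, -45.0, -664.0], [621.0, -15.0, 103.0], [652.0, 522.0, 5.0]], [[1160.0, -661.0, 293.0], [797.0, -470.0, 2.0], [953.0, -197.0, 3.0], [374.0, 913.0, -741.0]]]
{'t': 0.05, 'qpos': array([ 1.31704753e+00,  4.23818749e-01,  1.63065837e+00,  1.78772743e-05,
        1.08860384e+00, -1.89797865e-02]), 'qvel': array([-1.44867326e-03, -2.10212297e-03, -6.85531970e-04, -1.50859696e-05,
        1.27162895e-03, -8.59524195e-05]), 'joint_torque': array([-4.61711734e-04, -5.46087241e+01, -2.74612910e+01,  6.46228460e-02,
        1.86636206e-02, -3.75070454e-05]), 'ee_pos': array([145.20890824, 607.34270155, 221.927918  ]), 'orientation': array([-3.67915309e-01, -3.11975442e+00,  2.31257891e-03]), 'ft_force': array([ 0.28847874,  0.41748889, -0.41852354]), 'moment': array([0.00183826, 0.01371342, 0.000901  ]), 'grasp_force': 0.0, 'width': 87.9238811208587}
```

View pics/top0.png

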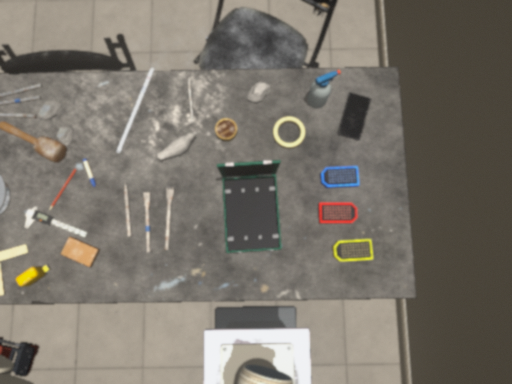

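View pics/scene0.png

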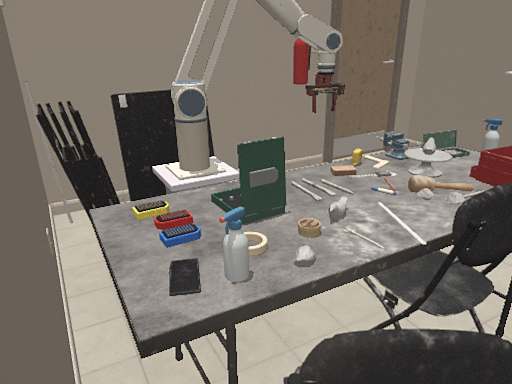

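The top view shows chisels at about (127,210), (147,220, blue band) and (168,218), and the case at (252,207). The plates are blue (340,177), red (338,212) and yellow (353,250). The scene view shows the lid upright.

```bash
python3 - <<'E'
from h import *
W=np.load("top0.npy"); c=cv2.imread("pics/top0.png"); hsv=cv2.cvtColor(c,cv2.COLOR_BGR2HSV)
for n,p in dict(ch1=(127,210),ch2=(147,220),ch3=(168,218),case=(252,215),lidtop=(250,165),blue=(340,177),red=(338,213),yel=(353,250),tin=(226,128),bird=(178,146),tape=(276,131)).items(): print(n,W[p[1],p[0]].round(0))
print("table noise",np.nanstd(W[265:280,120:200,2]),np.nanmean(W[265:280,120:200,2]))
# case floor etc
g=cv2.inRange(hsv,(60,60,20),(95,255,255)); g[:, :200]=0; g[:,300:]=0
ys,xs=np.nonzero(g); print("green",xs.min(),xs.max(),ys.min(),ys.max())
Q=W[g>0]; print(np.nanpercentile(Q,[1,50,99],axis=0).round())
r=Q[(abs(Q[:,2]-28)<10)]; print(len(r)); print(np.nanpercentile(r,[1,99],axis=0).round(),cv2.minAreaRect(r[:,:2].astype(np.float32)))
L=Q[Q[:,2]>60]; print("lid",len(L),np.nanpercentile(L,[2,98],axis=0).round())
for n,lo,hi in [("blue",(100,120,40),(125,255,255)),("red",(0,150,60),(6,255,255)),("yel",(24,140,80),(35,255,255))]:
    m=cv2.inRange(hsv,lo,hi); m[:, :310]=0; m[:140]=0; m[265:]=0; m[:,385:]=0
    m=cv2.morphologyEx(m,cv2.MORPH_CLOSE,np.ones((15,15)))
    q=W[m>0]; q=q[q[:,2]>12]; print(n,len(q),np.nanmean(q,0).round(1),cv2.minAreaRect(q[:,:2].astype(np.float32)))
E
```

```text
ch1 [518. 402.  11.]
ch2 [485. 339.   8.]
ch3 [490. 272.  14.]
case [495.   9.  10.]
lidtop [599.  12. 255.]
blue [ 608. -268.   33.]
red [ 495. -258.   26.]
yel [ 381. -297.   29.]
tin [773.  87.  37.]
bird [714. 239.  43.]
tape [764. -73.  24.]
table noise 3.0834426713298835 -0.02928246570401282
green 217 280 161 252
[[383. -75.   0.]
 [538.  10.  30.]
 [619.  98. 268.]]
230
[[381. -75.  20.]
 [618.  98.  36.]] ((500.5475769042969, 12.185218811035156), (233.20851135253906, 167.1724853515625), 2.634075880050659)
lid 126 [[596. -62. 253.]
 [607.  97. 269.]]
blue 694 [ 609.8 -269.7   27.9] ((611.4883422851562, -269.46380615234375), (63.69771957397461, 115.17931365966797), 1.142403244972229)
red 296 [ 494.7 -259.1   25. ] ((497.34014892578125, -258.10662841796875), (113.66714477539062, 60.8126220703125), 89.12986755371094)
yel 449 [ 380.2 -304.8   26.2] ((380.7113037109375, -297.9602966308594), (62.725547790527344, 115.81542205810547), 1.8765097856521606)
```

Request:
{"api": "servo_tool", "payload": {"steps": [[[0.035,-0.03,0.02],[0,0,0],1],[[0.035,-0.03,0.02],[0,0,0],1],[[0.035,-0.03,0.02],[0,0,0],1],[[0.035,-0.03,0.02],[0,0,0],1],[[0.035,-0.03,0.02],[0,0,0],1],[[0.035,-0.03,0.02],[0,0,0],1],[[0.035,-0.03,0.02],[0,0,0],1],[[0.035,-0.03,0.02],[0,0,0],1]]}}

```text
t: 0.77
ee_pos: [378.5, 407.2, 355.9]
orientation: [-0.368, -3.12, 0.001]
ft_force: [0.7, 0.6, 1.0]
width: 87.8
grasp_force: 0.0
```

```bash
python3 - <<'E'
from h import *
c,W,o=grab("wrist"); cv2.imwrite("pics/w1.png",c); np.save("w1.npy",W)
print(W[::96,::128].round().tolist())
E
```

```text
[[[115.0, 111.0, 0.0], [-0.0, 120.0, -569.0], [52.0, 484.0, -740.0], [236.0, 621.0, -3.0]], [[136.0, -479.0, -739.0], [275.0, 238.0, 1.0], [319.0, 421.0, -0.0], [362.0, 604.0, 2.0]], [[368.0, -15.0, 0.0], [415.0, 186.0, 1.0], [463.0, 386.0, 0.0], [512.0, 587.0, -1.0]], [[331.0, 350.0, 442.0], [357.0, 363.0, 410.0], [637.0, 345.0, 1.0], [379.0, 456.0, 410.0]]]
```

View pics/w1.png

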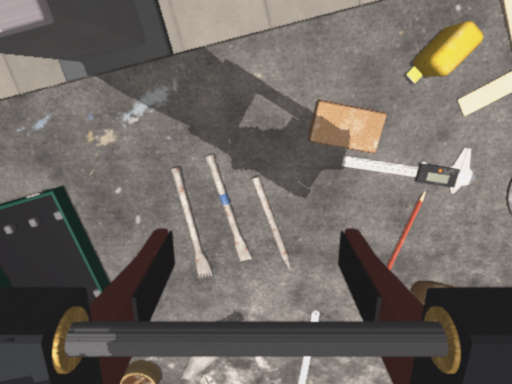

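The wrist view shows tooth (190,220), flat (228,205) and point (270,222). All the cutting ends point down the image, which is +x, towards the hinge.

```bash
cat >> h.py <<'E'
def blobs(W,box,zlo=5,zhi=40,amin=100):
    x0,x1,y0,y1=box
    with np.errstate(invalid='ignore'):
        m=(W[...,2]>zlo)&(W[...,2]<zhi)&(W[...,0]>x0)&(W[...,0]<x1)&(W[...,1]>y0)&(W[...,1]<y1)
    n,l,s,_=cv2.connectedComponentsWithStats(m.astype(np.uint8))
    return [(l==i) for i in range(1,n) if s[i,4]>=amin]
def axis_fit(q):
    """long-axis ends (+x end first), heading of the +x direction in deg"""
    vx,vy,cx,cy=cv2.fitLine(q[:,:2].astype(np.float32),cv2.DIST_HUBER,0,.01,.01).ravel()
    d=np.array([vx,vy])*(1 if vx>0 else -1); s=(q[:,:2]-[cx,cy])@d
    a=np.array([cx,cy])+d*s.max(); b=np.array([cx,cy])+d*s.min()
    return a,b,np.degrees(np.arctan2(d[1],d[0])),(a+b)/2,s.max()-s.min()
E
python3 - <<'E'
from h import *
W=np.load("w1.npy"); c=cv2.imread("pics/w1.png")
for m in blobs(W,(360,680,210,470)):
    q=W[m]; v,u=np.nonzero(m); a,b,ang,mid,L=axis_fit(q)
    print((u.mean().round(),v.mean().round()),len(q),"tip",a.round(1),"end",b.round(1),"ang",round(ang,1),"mid",mid.round(1),"L",round(L,1),"z",np.percentile(q[:,2],[50,90]).round(1))
E
```

```text
(np.float64(228.0), np.float64(210.0)) 961 tip [576.1 342.5] end [385.8 332.3] ang 3.1 mid [480.9 337.4] L 190.6 z [11.6 13.9]
(np.float64(192.0), np.float64(225.0)) 1008 tip [592.  267.9] end [392.5 276.4] ang -2.4 mid [492.2 272.2] L 199.7 z [11.7 13.9]
(np.float64(271.0), np.float64(219.0)) 694 tip [609.5 411. ] end [436.3 391.6] ang 6.4 mid [522.9 401.3] L 174.3 z [12.3 14. ]
```

Request:
{"api": "servo_tool", "payload": {"steps": [[[0.005,-0.03,0.01],[0,0,2],0.1],[[0.005,-0.03,0.01],[0,0,2],0.1],[[0.005,-0.03,0.01],[0,0,2],0.1],[[0.005,-0.03,0.01],[0,0,2],0.1],[[0.005,-0.03,0],[0,0,2],0.1],[[0.005,-0.03,0],[0,0,2],0.1],[[0.005,-0.03,0],[0,0,1.4],0.1],[[0,0,0],[0,0,0],0.1]]}}

```text
t: 1.48
ee_pos: [412.6, 195.2, 395.2]
orientation: [-0.004, -3.142, 0.003]
ft_force: [0.0, -0.1, -0.1]
width: 48.8
grasp_force: 0.0
```

```bash
cat >> h.py <<'E'
def yaw(o):
    y=R.from_rotvec(o["orientation"]).as_matrix()[:,1]
    return np.degrees(np.arctan2(-y[0],y[1]))  # 0 when tool y = world y
E
python3 - <<'E'
from h import *
c,W,o=grab("wrist"); cv2.imwrite("pics/w2.png",c); np.save("w2.npy",W)
print(o["ee_pos"].round(1),yaw(o).round(2),o["width"], R.from_rotvec(o["orientation"]).as_matrix()[:,2].round(3))
for m in blobs(W,(370,630,-90,115),22,40,30):
    q=W[m]; v,u=np.nonzero(m); print(u.mean().round(),v.mean().round(),len(q),np.percentile(q,[1,50,99],axis=0).round(1).tolist(),cv2.minAreaRect(q[:,:2].astype(np.float32)))
for m in blobs(W,(385,600,-70,95),14,22.5,20):
    q=W[m]; print("blk",len(q),q.mean(0).round(1))
E
```

```text
[412.6 195.2 395.2] -0.16 48.83433342781081 [-0.    -0.002 -1.   ]
135.0 186.0 2104 [[380.9, -78.0, 22.3], [488.5, -20.7, 30.0], [621.0, 96.7, 38.7]] ((500.541748046875, 9.678459167480469), (237.47608947753906, 171.05638122558594), 2.6292526721954346)
blk 94 [422.6  75.6  19.2]
blk 70 [426.9 -14.5  18.6]
blk 64 [424.9  29.2  18.5]
blk 100 [428.8 -60.9  18.9]
blk 28 [458.5  92.8  18.4]
blk 204 [564.  -62.4  18.6]
blk 54 [573.8  36.1  18.5]
blk 63 [570.6  81.5  18.9]
blk 52 [575.8  -7.7  18.3]
```

View pics/w2.png

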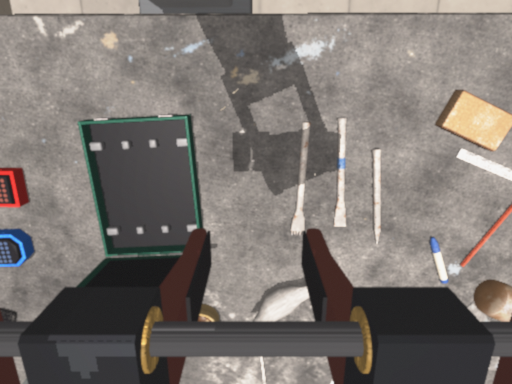

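The case is at about pixels (80–200, 115–255) with the lane blocks visible. The chisels are at (300,180), (341,172) and (377,195). Case fit: centre (500.4, 10.6), yaw 2.6°.

Request:
{"api": "servo_tool", "payload": {"steps": [[[0.0092,0.0172,-0.026],[0,0,0.6],0.1],[[0.0092,0.0172,-0.026],[0,0,0.6],0.1],[[0.0092,0.0172,-0.026],[0,0,0.6],0.1],[[0.0092,0.0172,-0.026],[0,0,0.6],0.1],[[0.0092,0.0172,-0.026],[0,0,0.6],0.1],[[0.0092,0.0172,-0.026],[0,0,0.6],0.1],[[0.0092,0.0172,-0.026],[0,0,0.6],0.1],[[0.0092,0.0172,-0.026],[0,0,0.6],0.1]]}}

```text
t: 2.2
ee_pos: [485.7, 338.5, 185.4]
orientation: [0.132, -3.138, -0.0]
ft_force: [0.5, 0.3, 0.7]
width: 48.4
grasp_force: 0.0
```

Request:
{"api": "servo_tool", "payload": {"steps": [[[0.0092,0.0172,-0.026],[0,0,0.6],0.1],[[0.0092,0.0172,-0.026],[0,0,0.6],0.1],[[0.0092,0.0172,-0.026],[0,0,0.5],0.1],[[0.0092,0.0172,-0.026],[0,0,0],0.1],[[0,0,0],[0,0,0],0.1],[[0,0,0],[0,0,0],0.1],[[0,0,0],[0,0,0],0.1],[[0,0,0],[0,0,0],0.1]]}}

```text
t: 2.87
ee_pos: [523.0, 405.4, 85.0]
orientation: [-0.176, 3.135, 0.001]
ft_force: [0.3, 0.1, -0.0]
width: 48.5
grasp_force: 0.0
```

```bash
cat > look.py <<'E'
from h import *; import sys
n,box=sys.argv[1],tuple(map(float,sys.argv[2:6]))
c,W,o=grab(n); cv2.imwrite("pics/look.png",c); np.save("look.npy",W)
print("tcp",o["ee_pos"].round(1),"yaw",yaw(o).round(2),"w",round(o["width"],1))
for m in blobs(W,box,5,22,60):
    q=W[m]; a,b,ang,mid,L=axis_fit(q); print(len(q),"tip",a.round(1),"ang",round(ang,1),"mid",mid.round(1),"L",round(L,1))
E
python3 look.py wrist 360 680 210 470
```

```text
tcp [523.  405.4  85. ] yaw 6.44 w 48.5
5789 tip [592.1 268.8] ang -2.6 mid [498.1 273. ] L 188.3
5073 tip [576. 343.] ang 3.0 mid [486.9 338.3] L 178.5
3446 tip [609.6 411. ] ang 6.5 mid [523.  401.2] L 174.4
```

Request:
{"api": "servo_tool", "payload": {"steps": [[[0,-0.0014,-0.016],[0,0,0],0.1],[[0,-0.0014,-0.016],[0,0,0],0.1],[[0,-0.0014,-0.016],[0,0,0],0.1],[[0,0,-0.016],[0,0,0],0.1],[[0,0,-0.012],[0,0,0],0.1],[[0,0,-0.005],[0,0,0],0.1],[[0,0,0],[0,0,0],0.1],[[0,0,0],[0,0,0],-0.8]]}}

```text
t: 3.58
ee_pos: [523.4, 401.2, 3.1]
orientation: [-0.176, 3.136, 0.001]
ft_force: [0.1, -0.4, 0.1]
width: 44.9
grasp_force: 0.0
```

Request:
{"api": "servo_tool", "payload": {"steps": [[[0,0,0],[0,0,0],-1],[[0,0,0],[0,0,0],-1],[[0,0,0],[0,0,0],-1],[[0,0,0],[0,0,0],-1],[[0,0,0],[0,0,0],-1],[[0,0,0],[0,0,0],-1],[[0,0,0],[0,0,0],-1],[[0,0,0],[0,0,0],-1]]}}

```text
t: 4.25
ee_pos: [523.1, 401.2, 2.7]
orientation: [-0.177, 3.136, 0.0]
ft_force: [0.4, -0.5, 4.3]
width: 12.2
grasp_force: 30.0
```

Request:
{"api": "servo_tool", "payload": {"steps": [[[0,0,0.015],[0,0,0],-1],[[0,0,0.03],[0,0,0],-1],[[0,0,0.03],[0,0,0],-1],[[-0.002,-0.0289,0],[0,0,-0.3],-1],[[-0.002,-0.0289,0],[0,0,-0.3],-1],[[-0.002,-0.0289,0],[0,0,-0.3],-1],[[-0.002,-0.0289,0],[0,0,-0.3],-1],[[-0.002,-0.0289,0],[0,0,-0.3],-1]]}}

```text
t: 4.92
ee_pos: [512.5, 255.3, 78.0]
orientation: [-0.136, 3.139, 0.0]
ft_force: [0.5, -0.1, -2.3]
width: 12.4
grasp_force: 30.0
```

Request:
{"api": "servo_tool", "payload": {"steps": [[[-0.002,-0.0289,0],[0,0,-0.4],-1],[[-0.002,-0.0289,0],[0,0,-0.4],-1],[[-0.002,-0.0289,0],[0,0,-0.4],-1],[[-0.002,-0.0289,0],[0,0,-0.4],-1],[[-0.002,-0.0289,0],[0,0,-0.4],-1],[[-0.002,-0.0289,0],[0,0,-0.3],-1],[[-0.002,-0.0277,0],[0,0,0],-1],[[0,0,0],[0,0,0],-1]]}}

```text
t: 5.58
ee_pos: [498.0, 51.8, 77.8]
orientation: [0.068, -3.14, 0.001]
ft_force: [-0.3, 0.3, -1.7]
width: 12.8
grasp_force: 30.0
```

Request:
{"api": "servo_tool", "payload": {"steps": [[[0,0,0],[0,0,0],-1],[[0,0,0],[0,0,0],-1],[[0,0,0],[0,0,0],-1],[[0,0,0],[0,0,0],-1],[[0,0,0],[0,0,0],-1],[[0,0,0],[0,0,0],-1],[[0,0,0],[0,0,0],-1],[[0,0,0],[0,0,0],-1]]}}

```text
t: 6.25
ee_pos: [498.9, 55.7, 77.3]
orientation: [0.073, -3.141, 0.0]
ft_force: [-0.1, -0.4, -1.8]
width: 12.0
grasp_force: 30.0
```

```bash
python3 - <<'E'
from h import *
c,W,o=grab("wrist"); cv2.imwrite("pics/w3.png",c); np.save("w3.npy",W)
print(o["ee_pos"].round(1),yaw(o).round(2),o["width"],o["grasp_force"])
E
```

```text
[498.9  55.7  77.3] 2.68 12.01189006425584 29.99712067656219
```

View pics/w3.png

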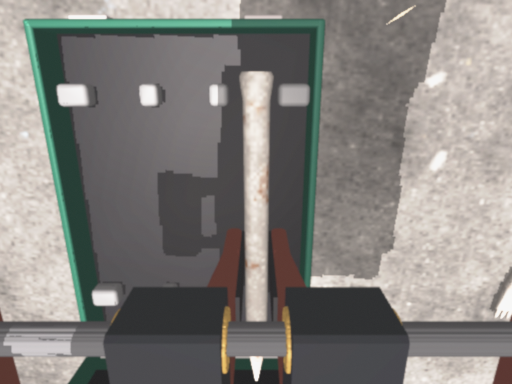

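The point chisel is held at (257,150), lined up with the left lane between the blocks at (218,95) and (293,95).

```bash
python3 - <<'E'
from h import *
W=np.load("w3.npy")
for m in blobs(W,(385,620,-70,95),15,22,150):
    q=W[m]; print("blk",len(q),np.percentile(q,[2,50,98],axis=0).round(1).tolist())
for m in blobs(W,(385,620,-80,105),60,110,300):
    q=W[m]; a,b,ang,mid,L=axis_fit(q[q[:,0]<470]); print("held",len(q),a,b,ang,L,np.percentile(q,[2,98],axis=0).round(1).tolist())
E
```

```text
blk 1354 [[386.0, -55.0, 15.3], [420.7, 76.4, 18.8], [506.9, 90.0, 21.8]]
blk 642 [[422.7, -69.7, 15.5], [429.2, -61.3, 18.9], [435.9, -53.8, 20.6]]
blk 416 [[420.5, -20.7, 15.9], [426.9, -14.8, 18.8], [433.7, -9.8, 20.5]]
blk 412 [[418.5, 22.5, 15.9], [425.0, 28.4, 18.8], [431.8, 34.1, 20.4]]
blk 997 [[511.0, -69.9, 15.3], [573.3, -66.3, 18.8], [596.8, -47.2, 21.7]]
held 7661 [470.12079736  54.25714972] [411.6317544   51.51659194] 2.6826842 58.55321439030841 [[413.4, 42.5, 82.4], [535.1, 68.2, 107.2]]
```

Request:
{"api": "servo_tool", "payload": {"steps": [[[0,-0.0012,-0.005],[0,0,0],-1],[[0,0,-0.016],[0,0,0],-1],[[0,0,-0.016],[0,0,0],-1],[[0,0,-0.016],[0,0,0],-1],[[0,0,-0.01],[0,0,0],-1],[[0,0,-0.0045],[0,0,0],-1],[[0,0,0],[0,0,0],-1],[[0,0,0],[0,0,0],-1]]}}

```text
t: 6.97
ee_pos: [499.0, 54.2, 9.9]
orientation: [0.072, -3.141, 0.0]
ft_force: [0.2, 0.3, -2.3]
width: 12.3
grasp_force: 30.0
```

Request:
{"api": "servo_tool", "payload": {"steps": [[[0,0,0],[0,0,0],-0.3],[[0,0,0],[0,0,0],-0.3],[[0,0,0],[0,0,0],-0.3],[[0,0,0],[0,0,0],-0.3],[[0,0,0],[0,0,0],-0.3],[[0,0,0.01],[0,0,0],-0.3],[[0,0,0.02],[0,0,0],-0.3],[[0,0,0.035],[0,0,0],-0.3]]}}

```text
t: 7.63
ee_pos: [496.8, 54.0, 73.8]
orientation: [0.072, -3.135, 0.001]
ft_force: [0.4, -0.1, 0.1]
width: 30.7
grasp_force: 0.0
```

Request:
{"api": "servo_tool", "payload": {"steps": [[[0,0,0.036],[0,0,-0.6],0.1],[[0,0,0.036],[0,0,-0.6],0.1],[[0,0.02,0.036],[0,0,-0.6],0.1],[[0,0.035,0.015],[0,0,-0.6],0.1],[[0,0.035,0],[0,0,-0.6],0.1],[[0,0.035,0],[0,0,-0.6],0.1],[[0,0.035,0],[0,0,-0.6],0.1],[[0,0.035,0],[0,0,-0.6],0.1]]}}

```text
t: 8.3
ee_pos: [498.6, 250.8, 199.1]
orientation: [0.06, 3.14, 0.001]
ft_force: [0.9, -0.2, -0.0]
width: 48.3
grasp_force: 0.0
```

```bash
python3 look.py wrist 360 680 -100 470;python3 - <<'E'
from h import *
W=np.load("look.npy")
for m in blobs(W,(390,605,36,82),13,30,60):
    q=W[m]; q=q[abs(q[:,2]-18)<5];a,b,ang,mid,L=axis_fit(q); print(len(q),a,b,ang,L)
E
```

```text
tcp [498.6 250.8 199.1] yaw -2.19 w 48.3
2417 tip [575.7 341. ] ang 3.3 mid [480.9 335.5] L 189.8
1659 tip [613.7 100.1] ang 2.7 mid [497.2  94.6] L 233.3
18515 tip [6.279e+02 4.000e-01] ang -10.9 mid [503.8  24.3] L 252.9
2423 tip [592.1 266.6] ang -2.2 mid [492.3 270.4] L 199.7
1868 [582.53012432  59.66820771] [411.90738496  53.20831311] 2.1682222 170.74498781514444
198 [429.72381619  69.08720791] [416.34332741  79.21200927] -37.114204 16.779424063489216
81 [579.34042369  78.24935044] [565.35335727  77.90267225] 1.4198209 13.991362090291496
88 [580.68199454  40.25136272] [567.36454079  39.03888426] 5.2021127 13.372534135953272
```

Request:
{"api": "servo_tool", "payload": {"steps": [[[-0.0022,0.006,-0.03],[0,0,0],0.1],[[-0.0022,0.006,-0.03],[0,0,0],0.1],[[-0.002,0.006,-0.03],[0,0,0],0.1],[[0,0,-0.03],[0,0,0],0.1],[[0,0,-0.02],[0,0,0],0.1],[[0,0,0],[0,0,0],0.1],[[0,0,0],[0,0,0],0.1],[[0,0,0],[0,0,0],0.1]]}}

```text
t: 9.02
ee_pos: [493.4, 267.5, 59.3]
orientation: [0.059, 3.14, 0.001]
ft_force: [0.5, -0.3, 0.7]
width: 48.2
grasp_force: 0.0
```

Request:
{"api": "servo_tool", "payload": {"steps": [[[-0.0006,0.0022,-0.014],[0,0,0],0.1],[[-0.0006,0.0021,-0.014],[0,0,0],0.1],[[0,0,-0.014],[0,0,0],0.1],[[0,0,-0.01],[0,0,0],0.1],[[0,0,-0.0045],[0,0,0],0.1],[[0,0,0],[0,0,0],0.1],[[0,0,0],[0,0,0],-0.5],[[0,0,0],[0,0,0],-1]]}}

```text
t: 9.68
ee_pos: [492.0, 271.8, 2.3]
orientation: [0.059, 3.14, 0.001]
ft_force: [0.2, 0.4, -0.1]
width: 38.6
grasp_force: 0.0
```

Request:
{"api": "servo_tool", "payload": {"steps": [[[0,0,0],[0,0,0],-1],[[0,0,0],[0,0,0],-1],[[0,0,0],[0,0,0],-1],[[0,0,0],[0,0,0],-1],[[0,0,0],[0,0,0],-1],[[0,0,0.015],[0,0,0],-1],[[0,0,0.03],[0,0,0],-1],[[0,0,0.03],[0,0,0],-1]]}}

```text
t: 10.35
ee_pos: [490.1, 270.9, 75.9]
orientation: [-0.059, -3.138, 0.003]
ft_force: [0.2, -0.2, -1.1]
width: 13.1
grasp_force: 30.0
```

Request:
{"api": "servo_tool", "payload": {"steps": [[[0.0008,-0.0262,0],[0,0,0.5],-1],[[0.0008,-0.0262,0],[0,0,0.5],-1],[[0.0008,-0.0262,0],[0,0,0.5],-1],[[0.0008,-0.0262,0],[0,0,0.5],-1],[[0.0008,-0.0262,0],[0,0,0.5],-1],[[0.0009,-0.0262,0],[0,0,0.5],-1],[[0.0009,-0.0262,0],[0,0,0.5],-1],[[0.0009,-0.0262,0],[0,0,0.5],-1]]}}

```text
t: 11.02
ee_pos: [497.7, 60.7, 76.2]
orientation: [0.052, -3.141, 0.0]
ft_force: [0.3, 0.0, -1.7]
width: 12.9
grasp_force: 30.0
```

Request:
{"api": "servo_tool", "payload": {"steps": [[[0.0009,-0.0262,0],[0,0,0.5],-1],[[0.0009,-0.0257,0],[0,0,0.4],-1],[[0,0,0],[0,0,0],-1],[[0,0,0],[0,0,0],-1],[[0,0,0],[0,0,0],-1],[[0,0,0],[0,0,0],-1],[[0,0,0],[0,0,0],-1],[[0,0,0],[0,0,0],-1]]}}

```text
t: 11.68
ee_pos: [499.8, 10.9, 76.3]
orientation: [0.077, -3.141, -0.0]
ft_force: [-0.6, -0.1, -0.5]
width: 12.7
grasp_force: 30.0
```

```bash
cat > held.py <<'E'
from h import *
c,W,o=grab("wrist"); cv2.imwrite("pics/held.png",c)
print(o["ee_pos"].round(1),yaw(o).round(2),o["width"].round(1),o["grasp_force"])
for m in blobs(W,(385,620,-80,105),60,110,300):
    q=W[m]; a,b,ang,mid,L=axis_fit(q[q[:,0]<465]); print("held a",a.round(1),"b",b.round(1),round(ang,2))
for m in blobs(W,(385,620,-90,105),15,22,150):
    q=W[m]; print("blk",len(q),np.percentile(q,[2,50,98],axis=0).round(1).tolist())
E
python3 held.py
```

```text
Traceback (most recent call last):
  File "held.py", line 3, in <module>
    print(o["ee_pos"].round(1),yaw(o).round(2),o["width"].round(1),o["grasp_force"])
                                               ^^^^^^^^^^^^^^^^
AttributeError: 'float' object has no attribute 'round'
```

```bash
sed -i 's/o\["width"\].round(1)/o["width"]/' held.py; python3 held.py
```

```text
[499.8  10.8  76.3] 2.82 13.485482210271133 29.998892918229103
held a [465.1   9.4] b [400.7   6.2] 2.8Traceback (most recent call last):
  File "held.py", line 5, in <module>
    q=W[m]; a,b,ang,mid,L=axis_fit(q[q[:,0]<465]); print("held a",a.round(1),"b",b.round(1),round(ang,2))
                          ~~~~~~~~^^^^^^^^^^^^^^^
  File "h.py", line 25, in axis_fit
    vx,vy,cx,cy=cv2.fitLine(q[:,:2].astype(np.float32),cv2.DIST_HUBER,0,.01,.01).ravel()
                ~~~~~~~~~~~^^^^^^^^^^^^^^^^^^^^^^^^^^^^^^^^^^^^^^^^^^^^^^^^^^^^^
cv2.error: OpenCV(4.12.0) /io/opencv/modules/imgproc/src/linefit.cpp:50: error: (-215:Assertion failed) count > 0 in function 'fitLine2D_wods'
```

Request:
{"api": "servo_tool", "payload": {"steps": [[[0.0008,-0.0007,-0.005],[0,0,-0.2],-1],[[0,0,-0.016],[0,0,0],-1],[[0,0,-0.016],[0,0,0],-1],[[0,0,-0.016],[0,0,0],-1],[[0,0,-0.01],[0,0,0],-1],[[0,0,-0.005],[0,0,0],-1],[[0,0,0],[0,0,0],-1],[[0,0,0],[0,0,0],-1]]}}

```text
t: 12.45
ee_pos: [500.8, 9.4, 8.4]
orientation: [0.07, -3.141, 0.0]
ft_force: [-0.8, 0.5, -1.3]
width: 13.0
grasp_force: 30.0
```

Request:
{"api": "servo_tool", "payload": {"steps": [[[0,0,0],[0,0,0],-0.3],[[0,0,0],[0,0,0],-0.3],[[0,0,0],[0,0,0],-0.3],[[0,0,0],[0,0,0],-0.3],[[0,0,0],[0,0,0],-0.3],[[0,0,0.01],[0,0,0],-0.3],[[0,0,0.02],[0,0,0],-0.3],[[0,0,0.035],[0,0,0],-0.3]]}}

```text
t: 13.12
ee_pos: [498.4, 9.3, 72.3]
orientation: [0.07, -3.135, -0.0]
ft_force: [-0.6, 0.4, -0.2]
width: 30.5
grasp_force: 0.0
```

Request:
{"api": "servo_tool", "payload": {"steps": [[[0,0,0.036],[0,0,0],0.1],[[0,0,0.036],[0,0,0],0.1],[[0,0.02,0.036],[0,0,0],0.1],[[0,0.038,0],[0,0,0],0.1],[[0,0.038,0],[0,0,0],0.1],[[0,0.038,0],[0,0,0],0.1],[[0,0.038,0],[0,0,0],0.1],[[0,0.038,0],[0,0,0],0.1]]}}

```text
t: 13.78
ee_pos: [500.2, 221.1, 182.5]
orientation: [-0.069, 3.14, 0.0]
ft_force: [0.5, 0.7, 0.4]
width: 48.2
grasp_force: 0.0
```

Request:
{"api": "servo_tool", "payload": {"steps": [[[-0.003,0.02,0],[0,0,0],0.1],[[-0.003,0.02,0],[0,0,0],0.1],[[-0.003,0.02,0],[0,0,0],0.1],[[-0.003,0.02,0],[0,0,0],0.1],[[-0.003,0.015,0],[0,0,0],0.1],[[0,0,0],[0,0,0],0.1],[[0,0,0],[0,0,0],0.1],[[0,0,0],[0,0,0],0.1]]}}

```text
t: 14.45
ee_pos: [485.5, 313.7, 181.7]
orientation: [0.07, -3.141, 0.001]
ft_force: [0.1, 0.3, -0.0]
width: 48.1
grasp_force: 0.0
```

```bash
python3 look.py wrist 360 680 -100 470;python3 - <<'E'
from h import *
W=np.load("look.npy")
for m in blobs(W,(390,605,-8,82),13,30,60):
    q=W[m]; q=q[abs(q[:,2]-18)<5];a,b,ang,mid,L=axis_fit(q); print(len(q),a.round(1),b.round(1),ang,L)
E
```

```text
tcp [485.5 313.7 181.7] yaw 2.56 w 48.1
2574 tip [613.7 100.1] ang 2.7 mid [497.   94.6] L 233.7
2426 tip [575.5 341.6] ang 3.2 mid [481.  336.3] L 189.3
4281 tip [614.6  57.4] ang -2.9 mid [509.3  62.7] L 210.8
83 [430.   75.5] [416.3  76.8] -5.6495953 13.84601936659267
766 [581.8  58.7] [479.3  59.7] -0.5618682 102.43694382937716
93 [579.7  78.6] [565.8  77.9] 2.952948 13.96012361444227
```

Request:
{"api": "servo_tool", "payload": {"steps": [[[-0.0025,0.0077,-0.028],[0,0,0.2],0.1],[[-0.0025,0.0077,-0.028],[0,0,0.2],0.1],[[-0.0025,0.0077,-0.028],[0,0,0.1],0.1],[[0,0,-0.028],[0,0,0],0.1],[[0,0,-0.02],[0,0,0],0.1],[[0,0,0],[0,0,0],0.1],[[0,0,0],[0,0,0],0.1],[[0,0,0],[0,0,0],0.1]]}}

```text
t: 15.17
ee_pos: [479.1, 337.3, 50.5]
orientation: [-0.082, 3.139, 0.001]
ft_force: [-0.6, -0.2, -0.2]
width: 48.6
grasp_force: 0.0
```

Request:
{"api": "servo_tool", "payload": {"steps": [[[0,0,-0.014],[0,0,0],0.1],[[0,0,-0.014],[0,0,0],0.1],[[0,0,-0.012],[0,0,0],0.1],[[0,0,-0.0075],[0,0,0],0.1],[[0,0,0],[0,0,0],0.1],[[0,0,0],[0,0,0],0.1],[[0,0,0],[0,0,0],-0.5],[[0,0,0],[0,0,0],-1]]}}

```text
t: 15.83
ee_pos: [478.3, 337.5, 2.0]
orientation: [-0.084, 3.14, 0.0]
ft_force: [-0.7, -0.3, 0.0]
width: 38.5
grasp_force: 0.0
```

Request:
{"api": "servo_tool", "payload": {"steps": [[[0,0,0],[0,0,0],-1],[[0,0,0],[0,0,0],-1],[[0,0,0],[0,0,0],-1],[[0,0,0],[0,0,0],-1],[[0,0,0],[0,0,0],-1],[[0,0,0.015],[0,0,0],-1],[[0,0,0.03],[0,0,0],-1],[[0,0,0.03],[0,0,0],-1]]}}

```text
t: 16.5
ee_pos: [477.0, 336.6, 76.3]
orientation: [0.083, -3.137, 0.003]
ft_force: [0.5, -0.4, -1.9]
width: 10.6
grasp_force: 30.0
```

Request:
{"api": "servo_tool", "payload": {"steps": [[[0.0017,-0.0285,0],[0,0,0],-1],[[0.0017,-0.0285,0],[0,0,0],-1],[[0.0017,-0.0285,0],[0,0,0],-1],[[0.0017,-0.0285,0],[0,0,0],-1],[[0.0017,-0.0285,0],[0,0,0],-1],[[0.0017,-0.0285,0],[0,0,0],-1],[[0.0017,-0.0285,0],[0,0,0],-1],[[0.0017,-0.0285,0],[0,0,0],-1]]}}

```text
t: 17.17
ee_pos: [491.4, 108.1, 76.8]
orientation: [0.084, -3.14, 0.0]
ft_force: [0.6, -0.1, -2.1]
width: 10.7
grasp_force: 30.0
```

Request:
{"api": "servo_tool", "payload": {"steps": [[[0.0017,-0.0285,0],[0,0,0],-1],[[0.0017,-0.0285,0],[0,0,0],-1],[[0.0017,-0.0285,0],[0,0,0],-1],[[0.0017,-0.0285,0],[0,0,0],-1],[[0.0017,-0.0285,0],[0,0,0],-1],[[0,0,0],[0,0,0],-1],[[0,0,0],[0,0,0],-1],[[0,0,0],[0,0,0],-1]]}}

```text
t: 17.83
ee_pos: [500.0, -32.8, 76.7]
orientation: [0.082, -3.14, -0.0]
ft_force: [-0.1, -0.4, -1.5]
width: 11.2
grasp_force: 30.0
```

Request:
{"api": "servo_tool", "payload": {"steps": [[[0,0,0],[0,0,0],-1],[[0,0,0],[0,0,0],-1],[[0,0,0],[0,0,0],-1],[[0,0,0],[0,0,0],-1],[[0,0,0],[0,0,0],-1],[[0,0,0],[0,0,0],-1],[[0,0,0],[0,0,0],-1],[[0,0,0],[0,0,0],-1]]}}

```text
t: 18.5
ee_pos: [500.3, -33.0, 76.9]
orientation: [-0.084, 3.14, -0.0]
ft_force: [0.0, -0.4, -1.6]
width: 10.9
grasp_force: 30.0
```

```bash
python3 held.py
```

```text
[500.3 -33.   76.9] 3.05 10.948050429462219 29.997093434612907
held a [465.  -34.6] b [407.6 -36.7] 2.13Traceback (most recent call last):
  File "held.py", line 5, in <module>
    q=W[m]; a,b,ang,mid,L=axis_fit(q[q[:,0]<465]); print("held a",a.round(1),"b",b.round(1),round(ang,2))
                          ~~~~~~~~^^^^^^^^^^^^^^^
  File "h.py", line 25, in axis_fit
    vx,vy,cx,cy=cv2.fitLine(q[:,:2].astype(np.float32),cv2.DIST_HUBER,0,.01,.01).ravel()
                ~~~~~~~~~~~^^^^^^^^^^^^^^^^^^^^^^^^^^^^^^^^^^^^^^^^^^^^^^^^^^^^^
cv2.error: OpenCV(4.12.0) /io/opencv/modules/imgproc/src/linefit.cpp:50: error: (-215:Assertion failed) count > 0 in function 'fitLine2D_wods'
```

View pics/held.png

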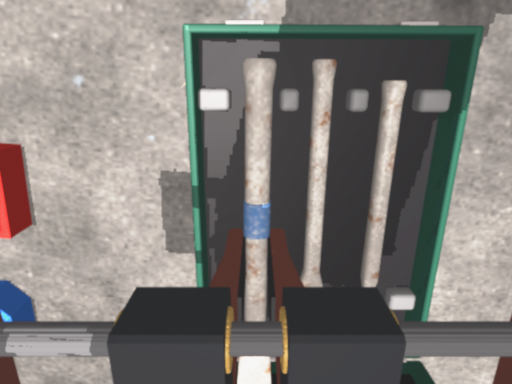

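The flat chisel (blue band, at (257,215)) is held over the right lane. Tooth (320,170) and point (385,185) lie in their lanes.

Request:
{"api": "servo_tool", "payload": {"steps": [[[0,-0.001,-0.005],[0,0,0],-1],[[0,0,-0.016],[0,0,0],-1],[[0,0,-0.016],[0,0,0],-1],[[0,0,-0.016],[0,0,0],-1],[[0,0,-0.01],[0,0,0],-1],[[0,0,-0.006],[0,0,0],-1],[[0,0,0],[0,0,0],-1],[[0,0,0],[0,0,0],-1]]}}

```text
t: 19.22
ee_pos: [500.3, -34.1, 7.6]
orientation: [0.084, -3.14, -0.0]
ft_force: [-0.6, 0.6, -2.0]
width: 11.2
grasp_force: 30.0
```

Request:
{"api": "servo_tool", "payload": {"steps": [[[0,0,0],[0,0,0],-0.3],[[0,0,0],[0,0,0],-0.3],[[0,0,0],[0,0,0],-0.3],[[0,0,0],[0,0,0],-0.3],[[0,0,0],[0,0,0],-0.3],[[0,0,0.01],[0,0,0],-0.3],[[0,0,0.02],[0,0,0],-0.3],[[0,0,0.035],[0,0,0],-0.3]]}}

```text
t: 19.88
ee_pos: [498.1, -33.9, 71.8]
orientation: [0.083, -3.135, -0.001]
ft_force: [1.2, -0.2, -0.7]
width: 30.7
grasp_force: 0.0
```

Request:
{"api": "servo_tool", "payload": {"steps": [[[0,0,0.035],[0,0,0],-0.3],[[0,0,0.035],[0,0,0],-0.3],[[-0.005,0,0.035],[0,0,0],-0.3],[[-0.01,0,0.035],[0,0,0],-0.3],[[-0.01,0,0.035],[0,0,0],-0.3],[[-0.01,0,0.035],[0,0,0],-0.3],[[-0.01,0.01,0.035],[0,0,0],-0.3],[[-0.01,0.01,0.03],[0,0,0],-0.3]]}}

```text
t: 20.55
ee_pos: [444.4, -14.1, 351.0]
orientation: [-0.082, 3.138, -0.0]
ft_force: [0.6, 0.2, -0.7]
width: 30.7
grasp_force: 0.0
```

Request:
{"api": "servo_tool", "payload": {"steps": [[[-0.01,0.02,0.02],[0,0,0],-0.3],[[-0.01,0.02,0],[0,0,0],-0.3],[[0,0.01,0],[0,0,0],-1],[[0,0,0],[0,0,0],-1],[[0,0,0],[0,0,0],-1],[[0,0,0],[0,0,0],-1],[[0,0,0],[0,0,0],-1],[[0,0,0],[0,0,0],-1]]}}

```text
t: 21.22
ee_pos: [425.4, 35.3, 367.2]
orientation: [0.082, -3.139, 0.0]
ft_force: [-0.4, -0.3, 0.8]
width: 0.5
grasp_force: 0.0
```

```bash
python3 - <<'E'
from h import *
c,W,o=grab("wrist"); cv2.imwrite("pics/w5.png",c); np.save("w5.npy",W)
print(o["ee_pos"].round(1),yaw(o).round(2),o["width"])
E
```

```text
[425.4  35.3 367.2] 3.0 0.5013027983123566
```

View pics/w5.png

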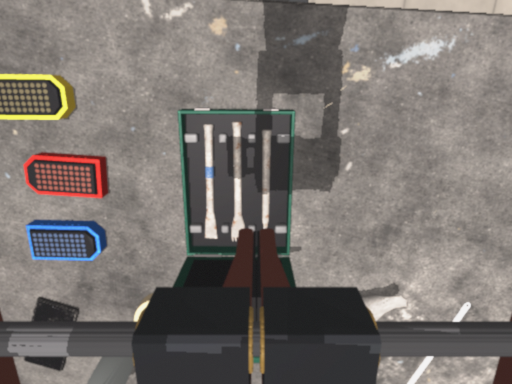

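All three chisels lie in their lanes at pixels (209,180), (237,180) and (266,180), with the cutting ends towards the hinge. Next I take the closed gripper behind the lid.

Request:
{"api": "servo_tool", "payload": {"steps": [[[0.03,-0.0021,0],[0,0,0],-1],[[0.03,-0.0021,0],[0,0,0],-1],[[0.03,-0.0021,0],[0,0,0],-1],[[0.03,-0.0021,0],[0,0,0],-1],[[0.03,-0.0021,0],[0,0,0],-1],[[0.03,-0.0021,0],[0,0,0],-1],[[0.03,-0.0021,0],[0,0,0],-1],[[0.032,-0.0021,0],[0,0,0],-1]]}}

```text
t: 21.93
ee_pos: [668.6, 18.4, 367.1]
orientation: [0.083, -3.139, 0.0]
ft_force: [-0.0, 0.5, -0.2]
width: 0.8
grasp_force: 0.0
```

Request:
{"api": "servo_tool", "payload": {"steps": [[[0,0,0],[0,0,0],-1],[[0,0,0],[0,0,0],-1],[[0,0,-0.03],[0,0,0],-1],[[0,0,-0.03],[0,0,0],-1],[[0,0,-0.03],[0,0,0],-1],[[0,0,-0.03],[0,0,0],-1],[[0,0,-0.027],[0,0,0],-1],[[0,0,0],[0,0,0],-1]]}}

```text
t: 22.6
ee_pos: [662.5, 19.0, 215.3]
orientation: [0.083, -3.13, -0.0]
ft_force: [-1.8, 0.7, -0.5]
width: 0.3
grasp_force: 0.0
```

```bash
python3 - <<'E'
from h import *
o=sensors.get_obs(); print(o["ee_pos"].round(1),yaw(o).round(2),o["ft_force"].round(1))
H=np.array([617.5,15.9])
th=np.radians(np.arange(85,-1,-5)); s=10-190*np.cos(th)+8.5*np.sin(th); z=30+190*np.sin(th)+8.5*np.cos(th)
P=np.c_[H[0]+s*.999,H[1]+s*.046,z]; print(P[0].round(1),P[-1].round(1))
for i,d in enumerate(np.diff(P,axis=0)): print(85-5*i,(d/1000).round(4).tolist())
E
```

```text
[662.5  19.  215.3] 3.04 [-1.8  0.7 -0.5]
[619.4  16.  220. ] [437.7   7.6  38.5]
85 [-0.0165, -0.0008, -0.0014]
80 [-0.0163, -0.0008, -0.0029]
75 [-0.016, -0.0007, -0.0043]
70 [-0.0156, -0.0007, -0.0057]
65 [-0.015, -0.0007, -0.007]
60 [-0.0144, -0.0007, -0.0083]
55 [-0.0136, -0.0006, -0.0095]
50 [-0.0127, -0.0006, -0.0107]
45 [-0.0117, -0.0005, -0.0117]
40 [-0.0107, -0.0005, -0.0127]
35 [-0.0095, -0.0004, -0.0136]
30 [-0.0083, -0.0004, -0.0144]
25 [-0.007, -0.0003, -0.015]
20 [-0.0057, -0.0003, -0.0156]
15 [-0.0043, -0.0002, -0.016]
10 [-0.0029, -0.0001, -0.0163]
5 [-0.0015, -0.0001, -0.0165]
```

Request:
{"api": "servo_tool", "payload": {"steps": [[[0,0,0],[0,0,0],-1],[[-0.012,-0.0007,0.001],[0,0,0],-1],[[-0.012,-0.0007,0],[0,0,0],-1],[[-0.012,-0.0007,0],[0,0,0],-1],[[-0.01,-0.0006,0],[0,0,0],-1],[[-0.0165,-0.0008,-0.0014],[0,0,0],-1],[[-0.0163,-0.0008,-0.0029],[0,0,0],-1],[[0,0,0],[0,0,0],-1]]}}

```text
t: 23.27
ee_pos: [586.9, 14.8, 219.5]
orientation: [-0.083, 3.139, -0.0]
ft_force: [-0.8, -0.0, -0.5]
width: 0.8
grasp_force: 0.0
```

```bash
cat > lid.py <<'E'
from h import *
for n in ["top","scene"]:
    c,W,o=grab(n); hsv=cv2.cvtColor(c,cv2.COLOR_BGR2HSV); cv2.imwrite(f"pics/lid_{n}.png",c)
    g=cv2.inRange(hsv,(60,60,20),(95,255,255))>0
    with np.errstate(invalid='ignore'): g&=(W[...,0]>300)&(W[...,0]<700)&(abs(W[...,1]-12)<120)&(W[...,2]>44)
    q=W[g]; print(n,len(q))
    if len(q)>20: print(np.percentile(q,[2,50,98],axis=0).round().tolist()); k=q[:,2]>np.percentile(q[:,2],90); e=q[k].mean(0); print("edge",e.round(1),"theta",np.degrees(np.arctan2(e[2]-30,617.5-e[0])).round(1))
print(o["ee_pos"].round(1),o["ft_force"].round(1))
E
python3 lid.py
```

```text
top 0
scene 2429
[[565.0, -69.0, 48.0], [593.0, 3.0, 154.0], [622.0, 94.0, 253.0]]
edge [568.7   2.7 246.6] theta 77.3
[588.2  14.7 219.5] [ 0.8 -0.5 -0.3]
```

Request:
{"api": "servo_tool", "payload": {"steps": [[[-0.016,-0.0007,-0.007],[0,0,0],-1],[[-0.0156,-0.0007,-0.0057],[0,0,0],-1],[[-0.015,-0.0007,-0.007],[0,0,0],-1],[[-0.0144,-0.0007,-0.0083],[0,0,0],-1],[[-0.0136,-0.0006,-0.0095],[0,0,0],-1],[[-0.0127,-0.0006,-0.0107],[0,0,0],-1],[[-0.0117,-0.0005,-0.0117],[0,0,0],-1],[[-0.0107,-0.0005,-0.0127],[0,0,0],-1]]}}

```text
t: 24.03
ee_pos: [480.2, 9.8, 145.7]
orientation: [-0.083, 3.137, -0.0]
ft_force: [0.5, -0.2, 1.8]
width: 0.3
grasp_force: 0.6
```

Request:
{"api": "servo_tool", "payload": {"steps": [[[-0.0095,-0.0004,-0.0136],[0,0,0],-1],[[-0.0083,-0.0004,-0.0144],[0,0,0],-1],[[-0.007,-0.0003,-0.015],[0,0,0],-1],[[-0.0057,-0.0003,-0.0156],[0,0,0],-1],[[-0.0043,-0.0002,-0.016],[0,0,0],-1],[[0,0,0],[0,0,0],-1],[[0,0,0],[0,0,0],-1],[[0,0,0],[0,0,0],-1]]}}

```text
t: 24.7
ee_pos: [445.6, 8.2, 71.1]
orientation: [-0.084, 3.139, -0.0]
ft_force: [0.3, 0.4, 1.0]
width: 0.7
grasp_force: 0.0
```

```bash
python3 lid.py
```

```text
top 553
[[543.0, -64.0, 44.0], [562.0, 11.0, 47.0], [602.0, 94.0, 53.0]]
edge [553.2   3.4  52.4] theta 19.2
scene 1010
[[401.0, -76.0, 45.0], [513.0, -4.0, 56.0], [595.0, 89.0, 73.0]]
edge [408.8 -10.8  71.8] theta 11.3
[445.6   8.2  71.3] [ 0.3 -0.2  0.5]
```

Request:
{"api": "servo_tool", "payload": {"steps": [[[-0.003,-0.0001,-0.014],[0,0,0],-1],[[-0.0015,-0.0001,-0.014],[0,0,0],-1],[[0,0,-0.004],[0,0,0],-1],[[0,0,-0.002],[0,0,0],-1],[[0,0,0],[0,0,0],-1],[[0,0,0],[0,0,0],-1],[[0,0,0],[0,0,0],-1],[[0,0,0],[0,0,0],-1]]}}

```text
t: 25.47
ee_pos: [439.8, 8.0, 38.5]
orientation: [-0.084, 3.14, -0.0]
ft_force: [-6.9, 0.0, 27.4]
width: 0.3
grasp_force: 13.6
```

Request:
{"api": "servo_tool", "payload": {"steps": [[[0,0,0.01],[0,0,0],-1],[[0,0,0.035],[0,0,0],-1],[[0,-0.01,0.035],[0,0,-0.5],1],[[0,-0.02,0.035],[0,0,-0.5],1],[[0,-0.02,0.035],[0,0,-0.5],1],[[0,-0.02,0.035],[0,0,-0.5],1],[[0,-0.02,0.035],[0,0,-0.5],1],[[0,-0.02,0.035],[0,0,-0.5],1]]}}

```text
t: 26.13
ee_pos: [439.1, -102.8, 294.5]
orientation: [-0.001, 3.14, -0.001]
ft_force: [0.9, -0.3, 0.5]
width: 36.8
grasp_force: 0.0
```

Request:
{"api": "servo_tool", "payload": {"steps": [[[0,-0.02,0.035],[0,0,0],1],[[0,-0.02,0.03],[0,0,0],1],[[0,-0.01,0.02],[0,0,0],1],[[0,0,0],[0,0,0],1],[[0,0,0],[0,0,0],1],[[0,0,0],[0,0,0],1],[[0,0,0],[0,0,0],1],[[0,0,0],[0,0,0],1]]}}

```text
t: 26.8
ee_pos: [438.8, -151.2, 375.0]
orientation: [0.003, -3.139, -0.002]
ft_force: [0.4, -0.8, 0.5]
width: 87.3
grasp_force: 0.0
```

```bash
python3 - <<'E'
from h import *
c,W,o=grab("wrist"); cv2.imwrite("pics/w6.png",c); np.save("w6.npy",W)
print(o["ee_pos"].round(1),yaw(o).round(2),o["width"])
with np.errstate(invalid='ignore'):
    m=(abs(W[...,2]-38.5)<4)&(W[...,0]>375)&(W[...,0]<625)&(abs(W[...,1]-12)<95)
q=W[m]; A=np.c_[q[:,:2],np.ones(len(q))]; print("lid plane",np.linalg.lstsq(A,q[:,2],rcond=None)[0],len(q),cv2.minAreaRect(q[:,:2].astype(np.float32)))
for b in blobs(W,(450,560,-70,95),42.3,50,100):
    q=W[b]; v,u=np.nonzero(b); print("boss",(u.mean(),v.mean()),len(q),q.mean(0).round(1),cv2.minAreaRect(q[:,:2].astype(np.float32)))
for b in blobs(W,(330,680,-400,-150),12,40,300):
    q=W[b]; q=q[q[:,2]>19]; v,u=np.nonzero(b); print("plate",(u.mean().round(),v.mean().round()),len(q),q.mean(0).round(1),cv2.minAreaRect(q[:,:2].astype(np.float32)))
E
```

```text
[ 438.8 -151.2  375. ] 0.1 87.2769870633623
lid plane [-2.97796748e-05 -1.22192393e-03  3.86966443e+01] 13822 ((501.5382995605469, 9.687736511230469), (238.87745666503906, 170.2406463623047), 2.909071683883667)
boss (np.float64(360.93343343343344), np.float64(181.73273273273273)) 1998 [500.7   7.5  44.6] ((501.29364013671875, 9.250907897949219), (49.62207794189453, 102.95474243164062), 2.520864725112915)
plate (np.float64(154.0), np.float64(99.0)) 3357 [ 381.3 -300.1   28.9] ((381.93072509765625, -300.1359558105469), (62.5872917175293, 116.72607421875), 2.541297435760498)
plate (np.float64(188.0), np.float64(176.0)) 2760 [ 496.5 -257.5   28.8] ((498.675537109375, -260.97076416015625), (116.37642669677734, 62.880706787109375), 88.96587371826172)
plate (np.float64(192.0), np.float64(239.0)) 1633 [ 607.4 -257.1   28.2] ((613.30126953125, -271.7873229980469), (63.799705505371094, 116.60955047607422), 1.2795275449752808)
```

View pics/w6.png

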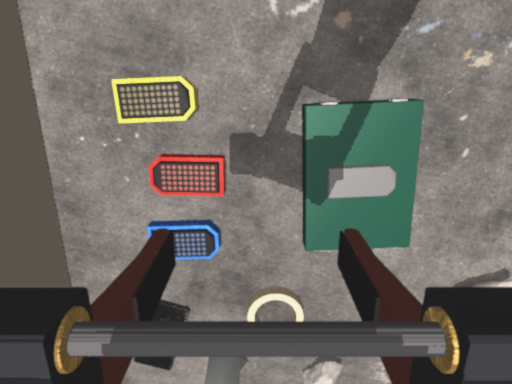

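The lid is shut, with its plane at z 38.6 and flat, and the boss (362,181) has its cut corners at the right (+y). Yellow (154,99) and blue (190,240) have their cuts to +y; red (188,176) has its cuts to -y and needs a half turn.

Request:
{"api": "servo_tool", "payload": {"steps": [[[-0.0044,-0.0114,-0.02],[0,0,-6.7],1],[[-0.0044,-0.0114,-0.02],[0,0,-6.7],1],[[-0.0044,-0.0114,-0.02],[0,0,-6.7],1],[[-0.0044,-0.0114,-0.02],[0,0,-6.7],1],[[-0.0044,-0.0114,-0.02],[0,0,-6.7],1],[[-0.0044,-0.0114,-0.02],[0,0,-6.7],1],[[-0.0044,-0.0114,-0.02],[0,0,-6.7],1],[[-0.0044,-0.0114,-0.02],[0,0,-6.7],1]]}}

```text
t: 27.52
ee_pos: [403.8, -243.0, 214.8]
orientation: [-1.422, -2.8, -0.0]
ft_force: [-0.8, -0.4, -0.5]
width: 87.9
grasp_force: 0.0
```

Request:
{"api": "servo_tool", "payload": {"steps": [[[-0.0044,-0.0114,-0.02],[0,0,-6.7],1],[[-0.0044,-0.0114,-0.02],[0,0,-6.7],1],[[-0.0044,-0.0114,-0.02],[0,0,-6.7],1],[[-0.0044,-0.0114,-0.02],[0,0,-6.7],1],[[-0.0044,-0.0121,-0.02],[0,0,-6.7],1],[[0,0,0],[0,0,0],1],[[0,0,0],[0,0,0],1],[[0,0,0],[0,0,0],1]]}}

```text
t: 28.18
ee_pos: [382.5, -300.5, 116.6]
orientation: [-2.16, -2.281, -0.0]
ft_force: [0.4, 0.6, 1.0]
width: 87.9
grasp_force: 0.0
```

```bash
cat > plate.py <<'E'
from h import *; import sys
x,y=map(float,sys.argv[1:3])
c,W,o=grab("wrist"); cv2.imwrite("pics/plate.png",c); np.save("plate.npy",W)
print("tcp",o["ee_pos"].round(1),"yaw",yaw(o).round(2),"q",o["qpos"].round(2),"w",round(o["width"],1))
for b in blobs(W,(x-75,x+75,y-75,y+75),12,40,300):
    q=W[b]; q=q[q[:,2]>19]; v,u=np.nonzero(b); print("plate",(u.mean().round(),v.mean().round()),len(q),q.mean(0).round(1),cv2.minAreaRect(q[:,:2].astype(np.float32)))
E
python3 plate.py 382 -300
```

```text
tcp [ 382.5 -300.5  116.6] yaw -86.87 q [-0.69  0.39  2.    0.    0.75 -0.75] w 87.9
plate (np.float64(255.0), np.float64(188.0)) 10521 [ 381.9 -297.2   28.8] ((382.0838928222656, -300.7609558105469), (62.213417053222656, 116.45857238769531), 2.5210392475128174)
```

Request:
{"api": "servo_tool", "payload": {"steps": [[[-0.0004,-0.0003,-0.025],[0,0,-0.6],1],[[0,0,-0.025],[0,0,0],1],[[0,0,-0.025],[0,0,0],1],[[0,0,-0.02],[0,0,0],1],[[0,0,-0.012],[0,0,0],1],[[0,0,-0.0055],[0,0,0],1],[[0,0,0],[0,0,0],1],[[0,0,0],[0,0,0],0.3]]}}

```text
t: 28.9
ee_pos: [382.6, -301.3, 4.7]
orientation: [2.173, 2.267, 0.0]
ft_force: [0.0, 0.3, -0.6]
width: 83.9
grasp_force: 0.0
```

Request:
{"api": "servo_tool", "payload": {"steps": [[[0,0,0],[0,0,0],-1],[[0,0,0],[0,0,0],-1],[[0,0,0],[0,0,0],-1],[[0,0,0],[0,0,0],-1],[[0,0,0],[0,0,0],-1],[[0,0,0.01],[0,0,0],-1],[[0,0,0.025],[0,0,0],-1],[[0,0,0.035],[0,0,0],-1]]}}

```text
t: 29.57
ee_pos: [380.2, -299.9, 73.2]
orientation: [-2.172, -2.263, 0.001]
ft_force: [0.3, 0.4, -1.5]
width: 61.6
grasp_force: 30.0
```

Request:
{"api": "servo_tool", "payload": {"steps": [[[0,0,0.03],[0,0,0],-1],[[0.0099,0.0259,0],[0,0,0],-1],[[0.0099,0.0259,0],[0,0,0],-1],[[0.0099,0.0259,0],[0,0,0],-1],[[0.0099,0.0259,0],[0,0,0],-1],[[0.0099,0.0259,0],[0,0,0],-1],[[0.0099,0.0259,0],[0,0,0],-1],[[0.0099,0.0259,0],[0,0,0],-1]]}}

```text
t: 30.23
ee_pos: [451.3, -118.6, 104.5]
orientation: [2.176, 2.266, 0.0]
ft_force: [0.2, -0.3, -1.8]
width: 62.0
grasp_force: 30.0
```

Request:
{"api": "servo_tool", "payload": {"steps": [[[0.0099,0.0259,0],[0,0,0],-1],[[0.0099,0.0259,0],[0,0,0],-1],[[0.0099,0.0259,0],[0,0,0],-1],[[0.0099,0.0259,0],[0,0,0],-1],[[0.0099,0.0255,0],[0,0,0],-1],[[0,0,0],[0,0,0],-1],[[0,0,0],[0,0,0],-1],[[0,0,0],[0,0,0],-1]]}}

```text
t: 30.9
ee_pos: [500.0, 9.0, 104.0]
orientation: [-2.175, -2.267, 0.001]
ft_force: [-0.5, -0.8, -1.6]
width: 61.6
grasp_force: 30.0
```

Request:
{"api": "servo_tool", "payload": {"steps": [[[0,0,0],[0,0,0],-1],[[0,0,0],[0,0,0],-1],[[0,0,0],[0,0,0],-1],[[0,0,0],[0,0,0],-1],[[0,0,0],[0,0,0],-1],[[0,0,0],[0,0,0],-1],[[0,0,0],[0,0,0],-1],[[0,0,0],[0,0,0],-1]]}}

```text
t: 31.57
ee_pos: [500.6, 9.2, 103.8]
orientation: [-2.176, -2.266, 0.0]
ft_force: [-0.3, -0.7, -1.4]
width: 61.9
grasp_force: 30.0
```

```bash
cat > heldp.py <<'E'
from h import *
c,W,o=grab("wrist"); cv2.imwrite("pics/heldp.png",c); np.save("heldp.npy",W)
t=o["ee_pos"]; print("tcp",t.round(1),"yaw",yaw(o).round(2),"w",round(o["width"],1),o["grasp_force"])
for b in blobs(W,(t[0]-80,t[0]+80,t[1]-80,t[1]+80),t[2]+10,t[2]+32,500):
    q=W[b]; v,u=np.nonzero(b); print("held",(u.mean().round(),v.mean().round()),len(q),np.percentile(q[:,2],[5,50,95]).round(1),cv2.minAreaRect(q[:,:2].astype(np.float32)))
E
python3 heldp.py
```

```text
tcp [500.6   9.2 103.8] yaw -87.66 w 61.9 29.999499320983887
held (np.float64(256.0), np.float64(234.0)) 24205 [122.8 129.3 130.7] ((500.8642883300781, 23.01280975341797), (80.61055755615234, 91.1989974975586), 2.0294315814971924)
held (np.float64(257.0), np.float64(359.0)) 587 [122.9 123.9 130.1] ((503.7128601074219, -42.98617935180664), (62.17972183227539, 10.877945899963379), 1.8072657585144043)
```

View pics/heldp.png

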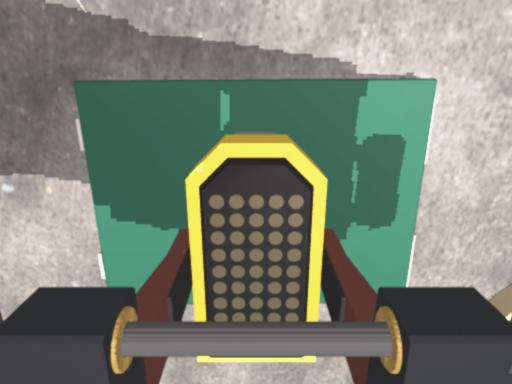

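Yellow is held over the lid with its cut corners at +y (257,145), matching the boss.

```bash
cat > rel.py <<'E'
from h import *
import sys
# plate relative to lid, both from one wrist view (lid frame axes)
W=np.load("heldp.npy"); o=sensors.get_obs(); t=o["ee_pos"]; zl=float(sys.argv[1]) if len(sys.argv)>1 else 38.5
a=np.radians(2.6); ux=np.array([np.cos(a),np.sin(a)]); uy=np.array([-ux[1],ux[0]])
with np.errstate(invalid='ignore'):
    L=W[(abs(W[...,2]-38.5)<3)&(abs(W[...,0]-500)<140)&(W[...,1]>20)&(W[...,1]<120)]
    P=W[(W[...,2]>t[2]+16)&(W[...,2]<t[2]+30)&(abs(W[...,0]-t[0])<60)&(W[...,1]>t[1]+15)&(W[...,1]<t[1]+80)]
lx,ly=L[:,:2]@ux,L[:,:2]@uy; px,py=P[:,:2]@ux,P[:,:2]@uy
# lid side edges row-wise
def edges(s,t,lo,hi): 
    e=[(np.percentile(s[(t>k)&(t<k+5)],.5),np.percentile(s[(t>k)&(t<k+5)],99.5)) for k in np.arange(lo,hi,5) if ((t>k)&(t<k+5)).sum()>40]
    return np.median(e,0)
el=edges(lx,ly,ly.max()-50,ly.max()-10); ep=edges(px,py,t[1]+20-26,t[1]+40-26)
print("lid x edges",el.round(1),"mid",el.mean().round(1)); print("plate x edges",ep.round(1),"mid",ep.mean().round(1), "diff", (el.mean()-ep.mean()).round(1))
c=np.array([501,9.7]); print("boss in these axes",(c@ux).round(1),(c@uy).round(1))
print("lid +y edge",np.percentile(ly,99.7).round(1),"-85 =",(np.percentile(ly,99.7)-85).round(1)," plate +y end -58 =",(np.percentile(py,99.7)-58).round(1))
E
python3 rel.py
```

```text
lid x edges [384.3 616.1] mid 500.2
plate x edges [470.8 532.2] mid 501.5 diff -1.2
boss in these axes 500.9 -13.0
lid +y edge 71.1 -85 = -13.9  plate +y end -58 = -12.4
```

Request:
{"api": "servo_tool", "payload": {"steps": [[[-0.0008,-0.0008,-0.012],[0,0,0.2],-1],[[0,0,-0.015],[0,0,0],-1],[[0,0,-0.015],[0,0,0],-1],[[0,0,-0.008],[0,0,0],-1],[[0,0,-0.003],[0,0,0],-1],[[0,0,0],[0,0,0],-1],[[0,0,0],[0,0,0],-1],[[0,0,0],[0,0,0],-1]]}}

```text
t: 32.28
ee_pos: [500.4, 8.5, 51.5]
orientation: [2.171, 2.27, 0.001]
ft_force: [-0.6, -0.2, -2.3]
width: 61.7
grasp_force: 30.0
```

Request:
{"api": "servo_tool", "payload": {"steps": [[[0,0,-0.002],[0,0,0],-1],[[0,0,-0.002],[0,0,0],-1],[[0,0,-0.001],[0,0,0],-1],[[0,0,-0.001],[0,0,0],-1],[[0,0,0],[0,0,0],-1],[[0,0,0],[0,0,0],-1],[[0,0,0],[0,0,0],-1],[[0,0,0],[0,0,0],-1]]}}

```text
t: 32.95
ee_pos: [499.9, 8.4, 44.9]
orientation: [2.172, 2.27, 0.0]
ft_force: [-0.7, 0.5, -1.6]
width: 61.6
grasp_force: 30.0
```

Request:
{"api": "servo_tool", "payload": {"steps": [[[0,0,-0.001],[0,0,0],-1],[[0,0,-0.001],[0,0,0],-1],[[0,0,0],[0,0,0],-1],[[0,0,0],[0,0,0],-1],[[0,0,0],[0,0,0],-1],[[0,0,0],[0,0,0],0.95],[[0,0,0],[0,0,0],0.95],[[0,0,0],[0,0,0],0.95]]}}

```text
t: 33.62
ee_pos: [499.9, 8.4, 42.7]
orientation: [2.171, 2.27, -0.0]
ft_force: [-0.0, 0.1, -0.3]
width: 78.3
grasp_force: 0.0
```

Request:
{"api": "servo_tool", "payload": {"steps": [[[0,0,0],[0,0,0],0.95],[[0,0,0],[0,0,0],0.95],[[0,0,0.01],[0,0,0],0.95],[[0,0,0.02],[0,0,0],0.95],[[0,0,0.035],[0,0,0],1],[[0,0,0.035],[0,0,0],1],[[0,-0.01,0.03],[0,0,0],1],[[0,-0.02,0.02],[0,0,0],1]]}}

```text
t: 34.28
ee_pos: [500.8, -20.8, 196.6]
orientation: [2.167, 2.271, 0.004]
ft_force: [0.7, -0.1, -0.5]
width: 88.0
grasp_force: 0.0
```

Request:
{"api": "servo_tool", "payload": {"steps": [[[0,-0.03,0],[0,0,0],1],[[0,-0.03,0],[0,0,0],1],[[0,0,0],[0,0,0],1],[[0,0,0],[0,0,0],1],[[0,0,0],[0,0,0],1],[[0,0,0],[0,0,0],1],[[0,0,0],[0,0,0],1],[[0,0,0],[0,0,0],1]]}}

```text
t: 34.95
ee_pos: [499.8, -80.7, 192.7]
orientation: [-2.17, -2.271, 0.0]
ft_force: [0.5, 0.6, -0.3]
width: 88.0
grasp_force: 0.0
```

```bash
cat > stack.py <<'E'
from h import *; import sys
z=float(sys.argv[1])
c,W,o=grab("wrist"); cv2.imwrite("pics/stack.png",c); np.save("stack.npy",W)
print("tcp",o["ee_pos"].round(1),"yaw",yaw(o).round(2),"w",round(o["width"],1))
with np.errstate(invalid='ignore'): L=W[(abs(W[...,2]-38.5)<4)&(abs(W[...,0]-500)<110)&(abs(W[...,1]-10)<75)]
print("lid z",np.median(L[:,2]).round(2))
for b in blobs(W,(430,570,-80,100),z+12,z+45,300):
    q=W[b]; q=q[q[:,2]>z+18]; A=np.c_[q[:,0]-501,q[:,1]-10,np.ones(len(q))]
    h=np.histogram(q[:,2],np.arange(z+18,z+40,1)); print("plate",len(q),cv2.minAreaRect(q[:,:2].astype(np.float32)),"tilt",np.linalg.lstsq(A,q[:,2],rcond=None)[0].round(3)); print(h[0].tolist(),"from",z+18)
E
python3 stack.py 38.5
```

```text
tcp [499.8 -80.7 192.7] yaw -87.38 w 88.0
lid z 38.84
plate 10681 ((501.01495361328125, 7.062107086181641), (62.24204635620117, 110.97274780273438), 2.4328386783599854) tilt [-0.0000e+00  4.0000e-03  6.7401e+01]
[0, 0, 0, 1, 67, 701, 1263, 468, 101, 195, 406, 1984, 3622, 1665, 203, 5, 0, 0, 0, 0, 0] from 56.5
```

```bash
python3 - <<'E'
from h import *
W=np.load("stack.npy"); a=np.radians(2.6); ux=np.array([np.cos(a),np.sin(a)]); uy=np.array([-ux[1],ux[0]])
def ext(zc,dz,w):
    with np.errstate(invalid='ignore'): m=(abs(W[...,2]-zc)<dz)&(abs(W[...,0]-501)<w)&(abs(W[...,1]-10)<110)
    q=W[m]; v,u=np.nonzero(m); print(zc,"x",np.percentile(q[:,:2]@ux,[.5,99.5]).round(1),"y",np.percentile(q[:,:2]@uy,[.3,99.7]).round(1),"rows",v.min(),v.max())
ext(62.5,2.5,45); ext(68.5,2.5,45); ext(38.5,3,140)
E
```

```text
62.5 x [469.9 531.6] y [-71.1  39.6] rows 0 143
68.5 x [476.5 525. ] y [-65.1  37.3] rows 1 137
38.5 x [384.7 616.6] y [-98.5  44.3] rows 0 167
```

View pics/stack.png

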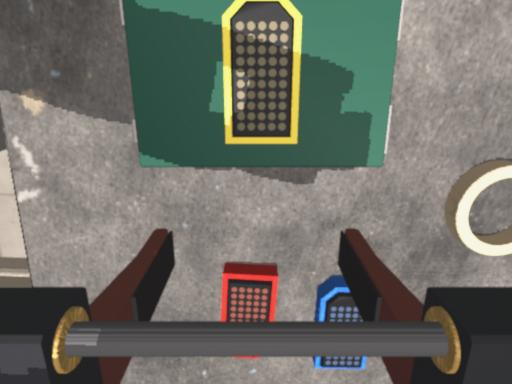

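Yellow is seated on the lid at (262,85), with its deck at z about 63, and is centred in x and y. Red (249,300) and blue (340,315) are next.

Request:
{"api": "servo_tool", "payload": {"steps": [[[0,-0.03,-0.012],[0,0,-0.6],1],[[0,-0.03,-0.012],[0,0,-0.6],1],[[0,-0.03,-0.012],[0,0,-0.6],1],[[0,-0.03,-0.012],[0,0,-0.6],1],[[0,-0.03,-0.012],[0,0,-0.6],1],[[0,-0.03,-0.012],[0,0,-0.6],1],[[0,0,0],[0,0,0],1],[[0,0,0],[0,0,0],1]]}}

```text
t: 35.67
ee_pos: [499.4, -262.1, 119.9]
orientation: [-2.243, -2.198, 0.001]
ft_force: [-1.1, 0.8, -0.1]
width: 87.5
grasp_force: 0.0
```

Request:
{"api": "servo_tool", "payload": {"steps": [[[0,0,0],[0,0,0],1],[[0,0,0],[0,0,0],1],[[0,0,0],[0,0,0],1],[[0,0,0],[0,0,0],1],[[0,0,0],[0,0,0],1],[[0,0,0],[0,0,0],1],[[0,0,0],[0,0,0],1],[[0,0,0],[0,0,0],1]]}}

```text
t: 36.33
ee_pos: [499.9, -261.4, 120.9]
orientation: [2.241, 2.201, 0.0]
ft_force: [0.4, -1.0, -0.2]
width: 87.5
grasp_force: 0.0
```

```bash
python3 plate.py 498 -260
```

```text
tcp [ 499.9 -261.4  120.9] yaw -91.04 q [-0.5   0.47  1.83  0.    0.83 -0.48] w 87.5
plate (np.float64(254.0), np.float64(182.0)) 10410 [ 498.8 -254.    28.8] ((498.52374267578125, -261.10009765625), (116.1083984375, 62.281002044677734), 88.98571014404297)
```

Request:
{"api": "servo_tool", "payload": {"steps": [[[-0.0014,0.0002,-0.025],[0,0,0],1],[[0,0,-0.025],[0,0,0],1],[[0,0,-0.025],[0,0,0],1],[[0,0,-0.022],[0,0,0],1],[[0,0,-0.013],[0,0,0],1],[[0,0,-0.006],[0,0,0],1],[[0,0,0],[0,0,0],1],[[0,0,0],[0,0,0],0.3]]}}

```text
t: 37.05
ee_pos: [498.8, -261.6, 5.3]
orientation: [2.242, 2.201, 0.0]
ft_force: [1.0, 0.4, 0.1]
width: 83.9
grasp_force: 0.0
```

Request:
{"api": "servo_tool", "payload": {"steps": [[[0,0,0],[0,0,0],-1],[[0,0,0],[0,0,0],-1],[[0,0,0],[0,0,0],-1],[[0,0,0],[0,0,0],-1],[[0,0,0],[0,0,0],-1],[[0,0,0.015],[0,0,0],-1],[[0,0,0.025],[0,0,0],-1],[[0,0,0.02],[0,0,0],-1]]}}

```text
t: 37.72
ee_pos: [498.0, -261.1, 65.5]
orientation: [-2.241, -2.2, 0.0]
ft_force: [0.1, 0.2, -1.7]
width: 61.6
grasp_force: 30.0
```

Request:
{"api": "servo_tool", "payload": {"steps": [[[-0.0015,0,0],[0,0,7],-1],[[-0.0015,0,0],[0,0,7],-1],[[-0.0015,0,0],[0,0,7],-1],[[-0.0015,0,0],[0,0,7],-1],[[-0.0015,0,0],[0,0,7],-1],[[-0.0015,0,0],[0,0,7],-1],[[-0.0015,0,0],[0,0,7],-1],[[-0.0015,0,0],[0,0,7],-1]]}}

```text
t: 38.38
ee_pos: [486.2, -261.2, 64.8]
orientation: [-0.937, -2.998, -0.0]
ft_force: [-0.2, -0.5, -1.9]
width: 62.0
grasp_force: 30.0
```

Request:
{"api": "servo_tool", "payload": {"steps": [[[-0.0015,0,0],[0,0,7],-1],[[-0.0015,0,0],[0,0,7],-1],[[-0.0015,0,0],[0,0,7],-1],[[-0.0015,0,0],[0,0,7],-1],[[-0.0015,0,0],[0,0,7],-1],[[0,0,0],[0,0,0],-1],[[0,0,0],[0,0,0],-1],[[0,0,0],[0,0,0],-1]]}}

```text
t: 39.05
ee_pos: [479.0, -261.3, 64.9]
orientation: [0.007, 3.141, -0.0]
ft_force: [-0.2, 0.4, -1.7]
width: 61.9
grasp_force: 30.0
```

```bash
python3 heldp.py; python3 -c "
from h import *
print(sensors.get_obs()['qpos'].round(2))"
```

```text
tcp [ 479.  -261.3   64.9] yaw -0.26 w 61.9 29.99914973974228
held (np.float64(257.0), np.float64(230.0)) 25480 [82.6 89.1 90.6] ((466.591796875, -261.34423828125), (80.2520523071289, 92.10485076904297), 89.74885559082031)
[-0.52  0.54  1.9   0.    0.7  -2.09]
```

Request:
{"api": "servo_tool", "payload": {"steps": [[[0,0,-0.02],[0,0,0],-1],[[0,0,-0.02],[0,0,0],-1],[[0,0,-0.012],[0,0,0],-1],[[0,0,-0.005],[0,0,0],-1],[[0,0,-0.003],[0,0,0],-1],[[0,0,0],[0,0,0],-1],[[0,0,0],[0,0,0],-1],[[0,0,0],[0,0,0],-1]]}}

```text
t: 39.77
ee_pos: [478.7, -261.1, 5.6]
orientation: [-0.003, -3.141, -0.001]
ft_force: [-3.6, 1.7, 6.0]
width: 61.7
grasp_force: 30.0
```

Request:
{"api": "servo_tool", "payload": {"steps": [[[0,0,0],[0,0,0],1],[[0,0,0],[0,0,0],1],[[0,0,0],[0,0,0],1],[[0,0,0],[0,0,0],1],[[0,0,0],[0,0,0],1],[[0,0,0.01],[0,0,0],1],[[0,0,0.025],[0,0,0],1],[[0,0,0.035],[0,0,0],1]]}}

```text
t: 40.43
ee_pos: [477.2, -260.4, 74.0]
orientation: [-0.002, -3.137, -0.004]
ft_force: [0.7, -0.3, 0.0]
width: 87.9
grasp_force: 0.0
```

Request:
{"api": "servo_tool", "payload": {"steps": [[[0,0,0.02],[0,0,-7],1],[[0,0,0.02],[0,0,-7],1],[[0,0,0],[0,0,-7],1],[[0,0,0],[0,0,-7],1],[[0,0,0],[0,0,-7],1],[[0,0,0],[0,0,-7],1],[[0,0,0],[0,0,-7],1],[[0,0,0],[0,0,-7],1]]}}

```text
t: 41.1
ee_pos: [479.0, -261.4, 115.6]
orientation: [1.484, 2.768, -0.0]
ft_force: [-0.3, 0.4, 0.1]
width: 87.5
grasp_force: 0.0
```

Request:
{"api": "servo_tool", "payload": {"steps": [[[0,0,0],[0,0,-7],1],[[0,0,0],[0,0,-7],1],[[0,0,0],[0,0,-7],1],[[0,0,0],[0,0,-7],1],[[0,0,0],[0,0,-7],1],[[0,0,0],[0,0,-7],1],[[0,0,0],[0,0,-7],1],[[0,0,0],[0,0,-7],1]]}}

```text
t: 41.77
ee_pos: [479.0, -261.4, 115.5]
orientation: [2.61, 1.747, 0.0]
ft_force: [0.4, -0.4, -0.7]
width: 88.0
grasp_force: 0.0
```

Request:
{"api": "servo_tool", "payload": {"steps": [[[0,0,0],[0,0,-7],1],[[0,0,0],[0,0,-7],1],[[0,0,0],[0,0,-7],1],[[0,0,0],[0,0,-7],1],[[0,0,0],[0,0,-7],1],[[0,0,0],[0,0,-7],1],[[0,0,0],[0,0,-7],1],[[0,0,0],[0,0,-7],1]]}}

```text
t: 42.43
ee_pos: [478.9, -261.4, 115.5]
orientation: [3.125, 0.317, 0.0]
ft_force: [0.3, -1.4, -0.4]
width: 87.9
grasp_force: 0.0
```

Request:
{"api": "servo_tool", "payload": {"steps": [[[0,0,0],[0,0,-6],1],[[0,0,0],[0,0,-6],1],[[0,0,0],[0,0,0],1],[[0,0,0],[0,0,0],1],[[0,0,0],[0,0,0],1],[[0,0,0],[0,0,0],1],[[0,0,0],[0,0,0],1],[[0,0,0],[0,0,0],1]]}}

```text
t: 43.1
ee_pos: [478.9, -261.4, 114.9]
orientation: [-3.142, 0.0, 0.0]
ft_force: [-0.0, -0.2, -0.0]
width: 87.7
grasp_force: 0.0
```

```bash
python3 plate.py 478 -261
```

```text
tcp [ 478.9 -261.4  114.9] yaw 179.99 q [-0.52  0.46  1.88  0.    0.8   1.05] w 87.7
plate (np.float64(256.0), np.float64(191.0)) 10618 [ 481.3 -261.7   28.7] ((477.70220947265625, -261.5949401855469), (62.134708404541016, 116.48443603515625), 89.87660217285156)
```

Request:
{"api": "servo_tool", "payload": {"steps": [[[-0.0012,-0.0002,-0.025],[0,0,0],1],[[0,0,-0.025],[0,0,0],1],[[0,0,-0.025],[0,0,0],1],[[0,0,-0.018],[0,0,0],1],[[0,0,-0.011],[0,0,0],1],[[0,0,-0.006],[0,0,0],1],[[0,0,0],[0,0,0],1],[[0,0,0],[0,0,0],0.3]]}}

```text
t: 43.82
ee_pos: [478.1, -261.8, 5.2]
orientation: [3.141, -0.001, 0.001]
ft_force: [0.4, 0.2, 0.6]
width: 84.2
grasp_force: 0.0
```

Request:
{"api": "servo_tool", "payload": {"steps": [[[0,0,0],[0,0,0],-1],[[0,0,0],[0,0,0],-1],[[0,0,0],[0,0,0],-1],[[0,0,0],[0,0,0],-1],[[0,0,0],[0,0,0],-1],[[0,0,0.015],[0,0,0],-1],[[0,0,0.035],[0,0,0],-1],[[0,0,0.035],[0,0,0],-1]]}}

```text
t: 44.48
ee_pos: [476.3, -260.8, 89.5]
orientation: [-3.14, 0.001, 0.006]
ft_force: [0.8, -0.2, -1.5]
width: 61.5
grasp_force: 30.0
```

Request:
{"api": "servo_tool", "payload": {"steps": [[[0,0.005,0.03],[0,0,0],-1],[[0,0.01,0.015],[0,0,6.1],-1],[[0.0018,0.0205,0],[0,0,7.1],-1],[[0.0018,0.0205,0],[0,0,7.1],-1],[[0.0018,0.0205,0],[0,0,7.1],-1],[[0.0018,0.0205,0],[0,0,7.1],-1],[[0.0018,0.0205,0],[0,0,7.1],-1],[[0.0018,0.0205,0],[0,0,7.1],-1]]}}

```text
t: 45.15
ee_pos: [488.2, -122.5, 134.8]
orientation: [-2.859, -1.303, 0.0]
ft_force: [-0.3, -0.3, -2.8]
width: 62.0
grasp_force: 30.0
```

Request:
{"api": "servo_tool", "payload": {"steps": [[[0.0018,0.0205,0],[0,0,7.1],-1],[[0.0018,0.0205,0],[0,0,7.1],-1],[[0.0018,0.0205,0],[0,0,7.1],-1],[[0.0018,0.0205,0],[0,0,7.1],-1],[[0.0018,0.0205,0],[0,0,7.1],-1],[[0.0033,0.0305,0],[0,0,7.1],-1],[[0,0,0],[0,0,1.3],-1],[[0,0,0],[0,0,0],-1]]}}

```text
t: 45.82
ee_pos: [500.6, 10.5, 134.7]
orientation: [-2.168, -2.273, 0.001]
ft_force: [-0.1, -0.6, -2.3]
width: 62.1
grasp_force: 30.0
```

Request:
{"api": "servo_tool", "payload": {"steps": [[[0,0,0],[0,0,0],-1],[[0,0,0],[0,0,0],-1],[[0,0,0],[0,0,0],-1],[[0,0,0],[0,0,0],-1],[[0,0,0],[0,0,0],-1],[[0,0,0],[0,0,0],-1],[[0,0,0],[0,0,0],-1],[[0,0,0],[0,0,0],-1]]}}

```text
t: 46.48
ee_pos: [500.9, 9.3, 134.9]
orientation: [-2.172, -2.27, -0.0]
ft_force: [-0.1, -0.1, -2.1]
width: 61.3
grasp_force: 30.0
```

```bash
python3 heldp.py; python3 rel.py
```

```text
tcp [500.9   9.3 134.9] yaw -87.47 w 61.3 29.999558329582214
held (np.float64(257.0), np.float64(237.0)) 23455 [152.8 159.3 160.8] ((500.9608459472656, 21.718849182128906), (80.34567260742188, 89.94812774658203), 2.2747786045074463)
held (np.float64(256.0), np.float64(360.0)) 811 [153.1 154.5 160.4] ((503.90191650390625, -44.605491638183594), (61.796669006347656, 12.55732536315918), 1.5669927597045898)
lid x edges [384.3 616.2] mid 500.2
plate x edges [470.9 532.3] mid 501.6 diff -1.4
boss in these axes 500.9 -13.0
lid +y edge 71.1 -85 = -13.9  plate +y end -58 = -14.4
```

View pics/heldp.png

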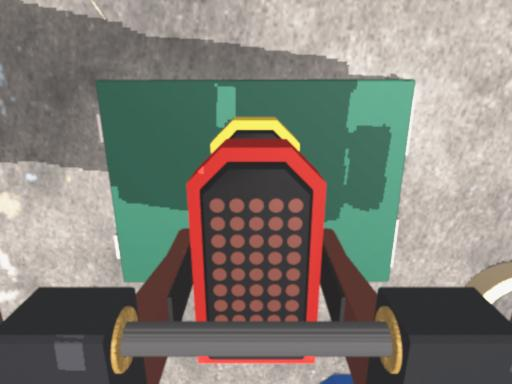

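Red is held over the yellow plate; both have their cut corners at +y (256,140 and 254,120).

Request:
{"api": "servo_tool", "payload": {"steps": [[[-0.0009,0.0012,-0.012],[0,0,0.1],-1],[[0,0,-0.018],[0,0,0],-1],[[0,0,-0.015],[0,0,0],-1],[[0,0,-0.01],[0,0,0],-1],[[0,0,-0.004],[0,0,0],-1],[[0,0,0],[0,0,0],-1],[[0,0,0],[0,0,0],-1],[[0,0,0],[0,0,0],-1]]}}

```text
t: 47.2
ee_pos: [500.5, 10.6, 76.5]
orientation: [2.169, 2.272, 0.001]
ft_force: [-0.4, 0.2, -2.9]
width: 61.6
grasp_force: 30.0
```

Request:
{"api": "servo_tool", "payload": {"steps": [[[0,0,-0.002],[0,0,0],-1],[[0,0,-0.002],[0,0,0],-1],[[0,0,-0.001],[0,0,0],-1],[[0,0,-0.001],[0,0,0],-1],[[0,0,0],[0,0,0],-1],[[0,0,0],[0,0,0],-1],[[0,0,0],[0,0,0],-1],[[0,0,0],[0,0,0],-1]]}}

```text
t: 47.87
ee_pos: [500.0, 10.6, 69.9]
orientation: [2.17, 2.272, 0.0]
ft_force: [0.2, -0.1, -2.0]
width: 61.7
grasp_force: 30.0
```

Request:
{"api": "servo_tool", "payload": {"steps": [[[0,0,-0.001],[0,0,0],-1],[[0,0,-0.0013],[0,0,0],-1],[[0,0,0],[0,0,0],-1],[[0,0,0],[0,0,0],-1],[[0,0,0],[0,0,0],-1],[[0,0,0],[0,0,0],0.95],[[0,0,0],[0,0,0],0.95],[[0,0,0],[0,0,0],0.95]]}}

```text
t: 48.53
ee_pos: [500.1, 10.6, 67.6]
orientation: [2.169, 2.272, 0.0]
ft_force: [0.1, 0.1, -0.9]
width: 78.3
grasp_force: 0.0
```

Request:
{"api": "servo_tool", "payload": {"steps": [[[0,0,0],[0,0,0],0.95],[[0,0,0],[0,0,0],0.95],[[0,0,0.01],[0,0,0],0.95],[[0,0,0.02],[0,0,0],0.95],[[0,0,0.035],[0,0,0],1],[[0,0,0.035],[0,0,0],1],[[0,-0.01,0.03],[0,0,0],1],[[0,-0.02,0.02],[0,0,0],1]]}}

```text
t: 49.2
ee_pos: [500.9, -18.6, 221.4]
orientation: [2.165, 2.272, 0.004]
ft_force: [0.7, -0.9, 1.1]
width: 87.9
grasp_force: 0.0
```

Request:
{"api": "servo_tool", "payload": {"steps": [[[0,-0.03,0],[0,0,0],1],[[0,-0.03,0],[0,0,0],1],[[0,0,0],[0,0,0],1],[[0,0,0],[0,0,0],1],[[0,0,0],[0,0,0],1],[[0,0,0],[0,0,0],1],[[0,0,0],[0,0,0],1],[[0,0,0],[0,0,0],1]]}}

```text
t: 49.87
ee_pos: [499.9, -78.5, 217.4]
orientation: [-2.168, -2.273, 0.0]
ft_force: [0.7, 0.3, 0.5]
width: 87.9
grasp_force: 0.0
```

```bash
python3 stack.py 62.5
```

```text
tcp [499.9 -78.5 217.4] yaw -87.28 w 87.9
lid z 38.85
plate 10737 ((501.1401062011719, 7.916786193847656), (62.369285583496094, 113.86293029785156), 2.3921139240264893) tilt [-1.0000e-03  1.0000e-03  9.1292e+01]
[0, 0, 0, 5, 98, 803, 1337, 443, 92, 167, 395, 1985, 3578, 1652, 180, 2, 0, 0, 0, 0, 0] from 80.5
```

Request:
{"api": "servo_tool", "payload": {"steps": [[[0.014,-0.0235,-0.012],[0,0,-0.1],1],[[0.014,-0.0235,-0.012],[0,0,-0.1],1],[[0.014,-0.0235,-0.012],[0,0,-0.2],1],[[0.014,-0.0235,-0.012],[0,0,-0.2],1],[[0.014,-0.0235,-0.012],[0,0,-0.2],1],[[0.014,-0.0235,-0.012],[0,0,-0.2],1],[[0.014,-0.0235,-0.012],[0,0,-0.2],1],[[0.014,-0.0235,-0.012],[0,0,-0.2],1]]}}

```text
t: 50.58
ee_pos: [612.6, -268.0, 120.6]
orientation: [-2.196, -2.246, 0.0]
ft_force: [-0.2, -0.2, 0.6]
width: 87.4
grasp_force: 0.0
```

Request:
{"api": "servo_tool", "payload": {"steps": [[[0,0,0],[0,0,0],1],[[0,0,0],[0,0,0],1],[[0,0,0],[0,0,0],1],[[0,0,0],[0,0,0],1],[[0,0,0],[0,0,0],1],[[0,0,0],[0,0,0],1],[[0,0,0],[0,0,0],1],[[0,0,0],[0,0,0],1]]}}

```text
t: 51.25
ee_pos: [612.0, -267.0, 122.0]
orientation: [2.196, 2.246, 0.0]
ft_force: [-0.3, 0.1, -0.1]
width: 88.2
grasp_force: 0.0
```

```bash
python3 plate.py 613 -270
```

```text
tcp [ 612. -267.  122.] yaw -88.73 q [-0.43  0.6   1.59  0.    0.95 -0.45] w 88.2
plate (np.float64(257.0), np.float64(192.0)) 9976 [ 613.2 -269.    28.9] ((613.2783203125, -272.7937316894531), (62.23575210571289, 117.0811767578125), 1.6410895586013794)
```

Request:
{"api": "servo_tool", "payload": {"steps": [[[0.0013,-0.0055,-0.025],[0,0,0.1],1],[[0,0,-0.025],[0,0,0],1],[[0,0,-0.025],[0,0,0],1],[[0,0,-0.023],[0,0,0],1],[[0,0,-0.013],[0,0,0],1],[[0,0,-0.006],[0,0,0],1],[[0,0,0],[0,0,0],1],[[0,0,0],[0,0,0],0.3]]}}

```text
t: 51.97
ee_pos: [613.8, -273.1, 5.2]
orientation: [2.195, 2.247, 0.0]
ft_force: [-0.6, 0.0, 1.1]
width: 83.8
grasp_force: 0.0
```

Request:
{"api": "servo_tool", "payload": {"steps": [[[0,0,0],[0,0,0],-1],[[0,0,0],[0,0,0],-1],[[0,0,0],[0,0,0],-1],[[0,0,0],[0,0,0],-1],[[0,0,0],[0,0,0],-1],[[0,0,0.015],[0,0,0],-1],[[0,0,0.035],[0,0,0],-1],[[0,0,0.035],[0,0,0],-1]]}}

```text
t: 52.63
ee_pos: [611.8, -272.1, 89.4]
orientation: [-2.193, -2.245, 0.002]
ft_force: [1.2, -0.2, -1.9]
width: 61.9
grasp_force: 30.0
```

Request:
{"api": "servo_tool", "payload": {"steps": [[[0,0,0.035],[0,0,0],-1],[[0,0,0.035],[0,0,0.1],-1],[[-0.0102,0.0256,0],[0,0,0.1],-1],[[-0.0102,0.0256,0],[0,0,0.1],-1],[[-0.0102,0.0256,0],[0,0,0.1],-1],[[-0.0102,0.0256,0],[0,0,0.1],-1],[[-0.0102,0.0256,0],[0,0,0.1],-1],[[-0.0102,0.0256,0],[0,0,0.1],-1]]}}

```text
t: 53.3
ee_pos: [551.2, -118.1, 160.3]
orientation: [2.181, 2.26, 0.0]
ft_force: [0.2, 0.2, -1.9]
width: 61.9
grasp_force: 30.0
```

Request:
{"api": "servo_tool", "payload": {"steps": [[[-0.0102,0.0256,0],[0,0,0.1],-1],[[-0.0102,0.0256,0],[0,0,0.1],-1],[[-0.0102,0.0256,0],[0,0,0.1],-1],[[-0.0102,0.0256,0],[0,0,0.1],-1],[[-0.0102,0.0256,0],[0,0,0.1],-1],[[0,0,0],[0,0,0],-1],[[0,0,0],[0,0,0],-1],[[0,0,0],[0,0,0],-1]]}}

```text
t: 53.97
ee_pos: [501.6, 8.5, 160.2]
orientation: [2.17, 2.27, 0.001]
ft_force: [0.0, 0.0, -1.9]
width: 61.7
grasp_force: 30.0
```

Request:
{"api": "servo_tool", "payload": {"steps": [[[0,0,0],[0,0,0],-1],[[0,0,0],[0,0,0],-1],[[0,0,0],[0,0,0],-1],[[0,0,0],[0,0,0],-1],[[0,0,0],[0,0,0],-1],[[0,0,0],[0,0,0],-1],[[0,0,0],[0,0,0],-1],[[0,0,0],[0,0,0],-1]]}}

```text
t: 54.63
ee_pos: [501.1, 8.7, 159.5]
orientation: [-2.172, -2.27, 0.0]
ft_force: [-0.1, -0.3, -2.8]
width: 61.6
grasp_force: 30.0
```

```bash
python3 heldp.py; python3 rel.py
```

```text
tcp [501.1   8.7 159.5] yaw -87.46 w 61.6 29.99925345182419
held (np.float64(257.0), np.float64(234.0)) 24072 [177.6 184.  185.5] ((501.3554382324219, 21.96027946472168), (80.23553466796875, 92.05741119384766), 2.5941543579101562)
lid x edges [384.3 616.3] mid 500.3
plate x edges [471.2 532.4] mid 501.8 diff -1.5
boss in these axes 500.9 -13.0
lid +y edge 71.1 -85 = -13.9  plate +y end -58 = -13.0
```

Request:
{"api": "servo_tool", "payload": {"steps": [[[-0.0011,-0.0002,-0.012],[0,0,0.1],-1],[[0,0,-0.018],[0,0,0],-1],[[0,0,-0.015],[0,0,0],-1],[[0,0,-0.01],[0,0,0],-1],[[0,0,-0.004],[0,0,0],-1],[[0,0,0],[0,0,0],-1],[[0,0,0],[0,0,0],-1],[[0,0,0],[0,0,0],-1]]}}

```text
t: 55.35
ee_pos: [500.6, 8.5, 101.2]
orientation: [2.169, 2.272, 0.001]
ft_force: [0.6, -0.4, -1.3]
width: 61.9
grasp_force: 30.0
```

Request:
{"api": "servo_tool", "payload": {"steps": [[[0,0,-0.002],[0,0,0],-1],[[0,0,-0.002],[0,0,0],-1],[[0,0,-0.001],[0,0,0],-1],[[0,0,-0.001],[0,0,0],-1],[[0,0,0],[0,0,0],-1],[[0,0,0],[0,0,0],-1],[[0,0,0],[0,0,0],-1],[[0,0,0],[0,0,0],-1]]}}

```text
t: 56.02
ee_pos: [500.0, 8.5, 94.6]
orientation: [2.169, 2.272, 0.0]
ft_force: [-0.9, -0.2, -2.5]
width: 61.8
grasp_force: 30.0
```

Request:
{"api": "servo_tool", "payload": {"steps": [[[0,0,-0.0015],[0,0,0],-1],[[0,0,-0.0015],[0,0,0],-1],[[0,0,0],[0,0,0],-1],[[0,0,0],[0,0,0],-1],[[0,0,0],[0,0,0],-1],[[0,0,0],[0,0,0],0.95],[[0,0,0],[0,0,0],0.95],[[0,0,0],[0,0,0],0.95]]}}

```text
t: 56.68
ee_pos: [500.1, 8.5, 91.5]
orientation: [2.169, 2.272, 0.0]
ft_force: [-1.2, -0.2, 0.1]
width: 78.1
grasp_force: 0.0
```

Request:
{"api": "servo_tool", "payload": {"steps": [[[0,0,0],[0,0,0],0.95],[[0,0,0],[0,0,0],0.95],[[0,0,0.01],[0,0,0],0.95],[[0,0,0.02],[0,0,0],0.95],[[0,0,0.035],[0,0,0],1],[[0,0,0.035],[0,0,0],1],[[0,-0.01,0.03],[0,0,0],1],[[0,-0.02,0.02],[0,0,0],1]]}}

```text
t: 57.35
ee_pos: [501.0, -20.7, 245.4]
orientation: [2.165, 2.272, 0.005]
ft_force: [0.8, 0.8, 0.4]
width: 87.8
grasp_force: 0.0
```

Request:
{"api": "servo_tool", "payload": {"steps": [[[0,-0.03,0],[0,0,0],1],[[0,-0.03,0],[0,0,0],1],[[0,0,0],[0,0,0],1],[[0,0,0],[0,0,0],1],[[0,0,0],[0,0,0],1],[[0,0,0],[0,0,0],1],[[0,0,0],[0,0,0],1],[[0,0,0],[0,0,0],1]]}}

```text
t: 58.02
ee_pos: [499.9, -80.6, 241.4]
orientation: [-2.168, -2.273, 0.0]
ft_force: [-0.2, -0.2, 0.5]
width: 88.0
grasp_force: 0.0
```

```bash
python3 stack.py 86.5; python3 - <<'E'
from h import *
c,W,o=grab("scene"); cv2.imwrite("pics/end.png",cv2.resize(c[120:260,120:340],None,fx=3,fy=3))
E
```

```text
tcp [499.9 -80.6 241.4] yaw -87.28 w 88.0
lid z 38.82
plate 10645 ((500.886474609375, 7.138393402099609), (62.7597770690918, 111.4576644897461), 2.6552672386169434) tilt [0.00000e+00 4.00000e-03 1.15371e+02]
[1, 0, 0, 2, 94, 794, 1206, 436, 86, 178, 388, 1988, 3646, 1641, 181, 4, 0, 0, 0, 0, 0] from 104.5
```

View pics/end.png

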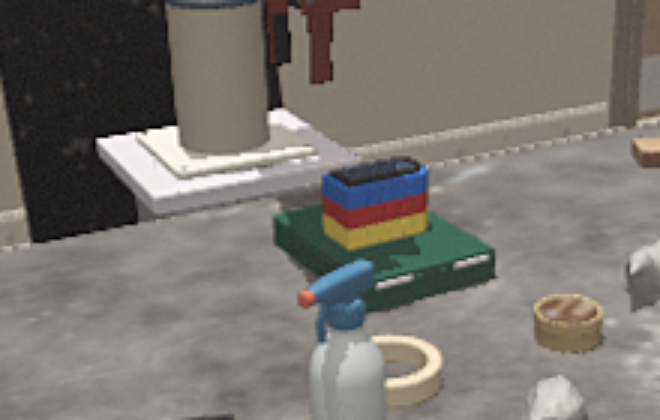

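The final view shows the lid shut with yellow, red and blue stacked flush at (375,205). The tape and tin are undisturbed, and the gripper is clear.

```bash
python3 -c "
from h import *
print(close_job())"
```

```text
the job is handed in; nothing more can be done
None
```

The carving kit is packed and handed in at about 58 s of the 208 s allowed: chisels in their lanes (point, tooth, flat), lid shut, and yellow, red and blue plates stacked fully home; I don't know the judged result, as `close_job()` returned none.

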